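# Sort the kiln furniture after unpacking the kiln

### The job

The kiln has been unpacked on to the tiled shelf; put its furniture away by kind: stand the two square posts upright in the wooden tray, one in each bay, stand the two round posts upright next to each other in the steel pan, and lay the three-armed stilt flat on its feet in the terracotta saucer. Leave the two pinch pots standing where they are.

Things in the scene. Friction and masses are not known exactly. Their poses are not given: they have to be found in the camera images.
- square_post_tall: The taller square kiln post, a plain cream fired-clay block 38 x 38 mm in plan and 76 mm high, standing on end; origin at the centre of its underside, z up its length, x and y square to its sides. Weighs about 240 g.
- square_post_short: The shorter square kiln post, a plain cream fired-clay block 38 x 38 mm in plan and 64 mm high, standing on end; origin at the centre of its underside, z up its length, x and y square to its sides. Weighs about 200 g.
- round_post_tall: The taller round kiln post, a plain cream fired-clay tube 38 mm in diameter and 76 mm high with an 18 mm hole seen in its top, standing on end; origin at the centre of its underside, z up its length. Weighs about 160 g.
- round_post_short: The shorter round kiln post, a plain cream fired-clay tube 38 mm in diameter and 64 mm high with an 18 mm hole seen in its top, standing on end; origin at the centre of its underside, z up its length. Weighs about 140 g.
- stilt: Three-armed kiln stilt of the same cream clay: a flat star of three bars 12 mm wide, reaching 36 mm from the middle at +x and at 120 and 240 degrees from it. Bars lie 6 to 18 mm above its feet; a foot and a 9 mm point (top 26 mm up) at each bar's end. Grip a bar across its width about 16 mm from the middle. Origin: the middle, level with the feet; z up. 45 g.
- wooden_tray: Low wooden tray for square posts, fixed, 76 x 144 mm outside (long side along its y) and 26 mm high, walls and floor 8 mm thick; an 8 mm divider (top 23 mm up) across its middle makes two bays, each 60 x 60 mm inside, their centres at y = +34 and -34 mm. Origin at the centre of its underside, z up.
- steel_pan: Oblong sheet-steel pan for round posts, fixed, 72 x 146 mm outside (long side along its y) and 26 mm high to the top of its rolled rim, one open space 66 x 140 mm inside, floor 3 mm thick. Origin at the centre of its underside, z up.
- saucer: Round terracotta saucer for stilts, fixed, 128 mm across its rim and 22 mm high, wall 5 mm, flat floor about 104 mm across and 6 mm above the shelf. Origin at the centre of its underside, z up.
- pinch_pot_white: White ceramic pinch pot, 72 mm across at its widest and 44 mm high, light, standing free among the kiln furniture; to be left where it stands; origin at the centre of its underside, z up
- pinch_pot_brown: Brown ceramic pinch pot, 66 mm across at its widest and 50 mm high, light, standing free among the kiln furniture; to be left where it stands; origin at the centre of its underside, z up
Things that resemble listed ones, but are neither listed nor needed, are in the scene too. Several things have the shape of the pinch_pot_white; the one meant has the colours described above.

How it is judged:
By the outcome, as a careful person would: the job done as asked, in the order asked, and still so for the second after the job is handed in, with the robot touching nothing.
It also fails if it takes over 120 s, if anything falls off the work surface, if the arm or the gripper's body presses on something with over 40 N, if the wrist force passes 120 N, or if a joint passes its speed limit or range.

### The arm

A 6-joint arm with a two-finger parallel gripper is mounted at the origin on the work surface. World frame = base frame: x ahead of the robot, y to its left, z up, the work surface at z = 0. Lengths are in m, angles in rad, forces in N, time in s.
With the tool pointing down it reaches from about 0.225 to 0.875 m from the base axis. Payload 3.4 kg.
Tool frame: the origin (TCP) lies on the mounting face of the last link; the fingertips stand 173 mm ahead of it and the grasp point (between the pads) lies 155 mm ahead of it (ctrl.grip_depth is the distance from the TCP to the grasp point, in m); z points along the fingers, y is the direction in which the jaws open and shut (so a half turn about z gives the same grasp; the last joint's range is limited). The gripper opens to 85 mm and grips with 20 to 120 N. Pads are 22 mm wide; open, the fingers measure 114 mm over their backs; the gripper's body (76 mm by 85 mm) begins 54 mm behind the grasp point. The pads swing forward as they close: fully open they stand 13 mm farther back than shut.
Start: joints at [1.105, 0.276, 1.505, -0, 1.361, -0.121], TCP at [0.194, 0.541, 0.405] pointing down, gripper open.
Joint ranges: [-2.89, 2.89], [-0.75, 2.08], [0.22, 2.7], [-1.18, 4.32], [0.11, 2.71], [-2.7, 2.7]. Speed limits (rad/s): [2.57, 2.57, 3.14, 3.14, 3.14, 3.14].

### API

Orientations are given as a 3x3 rotation matrix whose columns are the frame's x, y, z axes.
In Python, from workcell import ctrl, viewer gives the robot as it stands.
- The arm moves only by the tool carry_out, never from a script. Its argument "rows" is one flat list of numbers, 5 for each row, row after row: the gripper's target within -1 to 1 (fully open at 1, half-way at 0, shut at -1), then the shift along the tool's x, y, z as a fraction of full scale, then the turn about the tool's z as a fraction of full scale. In form: [hand, x, y, z, spin, hand, x, y, z, spin, ...]. A call has exactly 10 rows; each row shifts and turns the commanded pose from where the row before left it, along the tool's axes as they then stand; what a row does not reach is not made up. Full scale, the value 1, is 0.75 m for a shift and pi rad for a turn. A row lasts 1/10 s, in which the tool goes at most 50 mm and 8.59 degrees, less where a joint would pass 70% of its speed; a pose out of reach is approached as far as the arm can. A call with a number of a shift or a turn outside -1 to 1 is refused whole. A call with a gripper value outside its range is refused whole. The fingers move at their own pace and stop on an object; the grip force is fixed at half the most. Time passes only in rows, so rows that do not move let the fingers close, or fill a call up. It gives the time, the measured TCP pose, the force and the opening at its end, in the units of the state.
- ctrl.observe(): the state, without advancing time (a new reading comes with each control period).
- viewer.grab_frame(name): name is "scene" or "side" or "wrist"; returns the picture (480x640x3 uint8, red, green, blue); there is no depth.
- viewer.get_calibration(name): a dict with "camera_matrix" (3x3 intrinsics, pixels), "k1" (the pictures are not rectified: a ray, as slopes to the right and down, at radius r is drawn at 1 + k1 r^2 times it, then the intrinsics apply), "R" (3x3) and "t" (3): a world point X has camera coordinates R X + t; the wrist camera has in their place "mount" (4x4, takes a point from camera to tool coordinates, whose origin is the TCP and whose axes are the flange's). Camera axes: x right, y down, z forward; pixel columns grow to the right and rows downward; lengths in m; the calibration is good to about 2 mm. A picture is of the moment at which its call begins: read the wrist's pose just before it. get_calibration takes no time and is no camera call.
- ctrl.close_job(): hands the job in, once; it reports no verdict.
The state is a dict: "time": time; "joint_pos": joint angles; "qvel": joint speeds; "joint_efforts": joint torques, N m; "eef_pos": TCP position; "orientation": TCP orientation; "contact_force": force on the tool from outside, world axes, zero at the start; "ft_torque": the same for the moment, N m; "finger_gap": finger opening in m.
Only numpy, scipy, OpenCV 4.12 (cv2) and the standard library are available. Lean on these libraries where they do the work, as an engineer would, in place of code of your own. Each camera call takes 0.05 s, during which the arm holds its last target.

## Working session

There is one attempt and no reset: what is moved stays moved. The work goes in short steps, Python scripts to look and compute and a tool call to move; the robot and the scene stay as the last step left them, time stands still between calls to the robot, and variables do not carry over. Pictures are saved under pics/ and viewed, and the job is handed in when it is done.

Besides the shell and the picture viewer there is one more tool, called after "Call:" by a JSON object that holds its "api" and its "payload", one argument or row to a line. carry_out: Moves the arm, as the interface text tells. Shift numbers are shares of 0.75 m and turn numbers shares of pi rad, none past 1 either way. Its arguments: {"type":"object","properties":{"rows":{"type":"array","items":{"type":"number","minimum":-1,"maximum":1}}},"required":["rows"]}

```bash
mkdir -p pics; ls
python3 - <<'E'
from workcell import ctrl, viewer
import cv2
s=ctrl.observe(); print(s['time'],s['eef_pos'],s['orientation'],s['finger_gap'])
for n in ("scene","side","wrist"):
    c=viewer.get_calibration(n); print(n,c)
    im=viewer.grab_frame(n); cv2.imwrite(f"pics/{n}0.png",im[:,:,::-1])
E
```

```text
pics
0.0 [0.19425719 0.54095635 0.40379198] [[-9.41147580e-01  3.37994785e-01 -8.70770592e-04]
 [ 3.37995829e-01  9.41145993e-01 -1.74339546e-03]
 [ 2.30263679e-04 -1.93510925e-03 -9.99998101e-01]] 0.08517079199911855
scene {'camera_matrix': array([[459.65911961,   0.        , 307.31004292],
       [  0.        , 459.65911961, 240.27545892],
       [  0.        ,   0.        ,   1.        ]]), 'k1': -0.06602470625269219, 'R': array([[ 0.49181529,  0.87069457,  0.00294922],
       [ 0.5599959 , -0.3137186 , -0.76680195],
       [-0.66672506,  0.37877647, -0.64187699]]), 't': array([-0.2671051 , -0.26878113,  1.24269169])}
side {'camera_matrix': array([[452.66938399,   0.        , 324.05852125],
       [  0.        , 452.66938399, 245.42812118],
       [  0.        ,   0.        ,   1.        ]]), 'k1': 0.0035886934373225345, 'R': array([[ 0.951189  , -0.30783407,  0.0218557 ],
       [-0.18405055, -0.62269996, -0.76050652],
       [ 0.24771936,  0.71936288, -0.64896238]]), 't': array([-0.50939628,  0.13582531,  0.82058333])}
wrist {'camera_matrix': array([[359.3784834 ,   0.        , 320.05801761],
       [  0.        , 359.3784834 , 241.71714551],
       [  0.        ,   0.        ,   1.        ]]), 'k1': -0.004373890086572056, 'mount': array([[-4.34042263e-04, -9.57782316e-01, -2.87494080e-01,
         7.18164631e-02],
       [ 9.99999631e-01, -6.28989312e-04,  5.85725932e-04,
         3.80354084e-05],
       [-7.41828643e-04, -2.87493719e-01,  9.57782236e-01,
         3.11808964e-02],
       [ 0.00000000e+00,  0.00000000e+00,  0.00000000e+00,
         1.00000000e+00]])}
```

View pics/scene0.png

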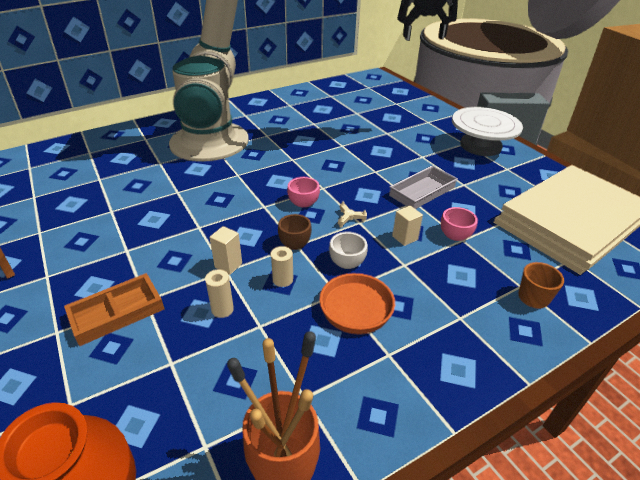

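View pics/side0.png

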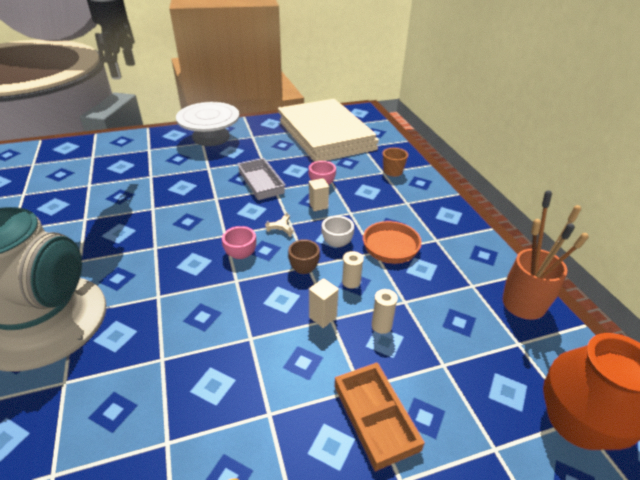

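View pics/wrist0.png

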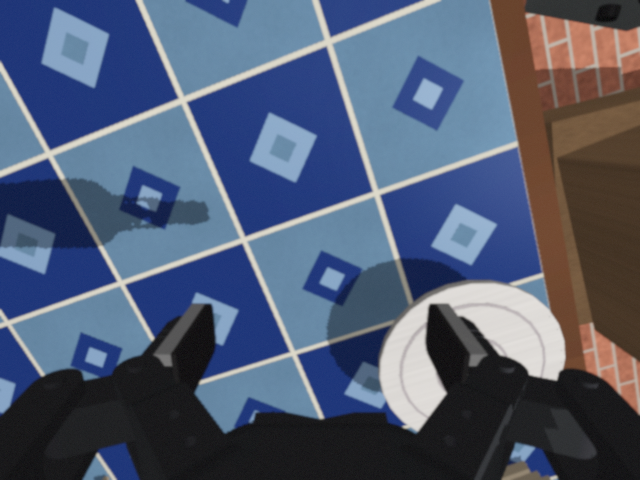

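The arm is clear of all the furniture in both fixed views. In the scene view the posts are at about (226,250), (219,293), (282,267) and (407,226), the stilt is at (350,214), the tray at (113,307), the pan at (423,187) and the saucer at (357,303). Next I'll zoom in for corner pixels.

```bash
cat > h.py <<'E'
import numpy as np, cv2
from workcell import ctrl, viewer
def cam(n,s=None):
    c=viewer.get_calibration(n);K=np.array(c['camera_matrix'])
    if n=='wrist':
        M=np.array(c['mount']);T=np.eye(4);T[:3,:3]=s['orientation'];T[:3,3]=s['eef_pos']
        W=np.linalg.inv(T@M);return K,c['k1'],W[:3,:3],W[:3,3]
    return K,c['k1'],np.array(c['R']),np.array(c['t'])
def ray(C,uv):
    K,k,R,t=C
    p=cv2.undistortPoints(np.array([[uv]],float),K,np.array([k,0,0,0.]))[0,0]
    d=R.T@np.array([p[0],p[1],1.]);return -R.T@t,d
def onz(C,uv,z):
    o,d=ray(C,uv);return o+d*(z-o[2])/d[2]
def proj(C,X):
    K,k,R,t=C
    return cv2.projectPoints(np.atleast_2d(np.array(X,float)),cv2.Rodrigues(R)[0],t,K,np.array([k,0,0,0.]))[0][:,0]
def tri(C1,u1,C2,u2):
    o1,d1=ray(C1,u1);o2,d2=ray(C2,u2)
    s=np.linalg.lstsq(np.c_[d1,-d2],o2-o1,rcond=None)[0]
    a=o1+s[0]*d1;b=o2+s[1]*d2
    return (a+b)/2,np.linalg.norm(a-b)
E
python3 - <<'E'
import cv2
def crop(n,x,y,w,h,s,o):
    im=cv2.imread(f"pics/{n}0.png")[y:y+h,x:x+w]
    im=cv2.resize(im,None,fx=s,fy=s,interpolation=cv2.INTER_CUBIC)
    for i in range(0,w,10):
        if (x+i)%20==0: cv2.putText(im,str(x+i),(i*s,9),0,.35,(0,255,255),1); im[::4,i*s]=(0,255,255)
    for j in range(0,h,10):
        if (y+j)%20==0: cv2.putText(im,str(y+j),(0,j*s+4),0,.35,(0,255,255),1); im[j*s,::4]=(0,255,255)
    cv2.imwrite(f"pics/{o}.png",im)
crop("scene",60,200,250,150,3,"s_left"); crop("scene",270,160,210,180,3,"s_right")
crop("side",280,150,160,190,3,"d_a"); crop("side",320,350,120,125,4,"d_tray"); crop("side",210,150,140,120,5,"d_pan")
E
```

```text
(no output)
```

View pics/s_left.png

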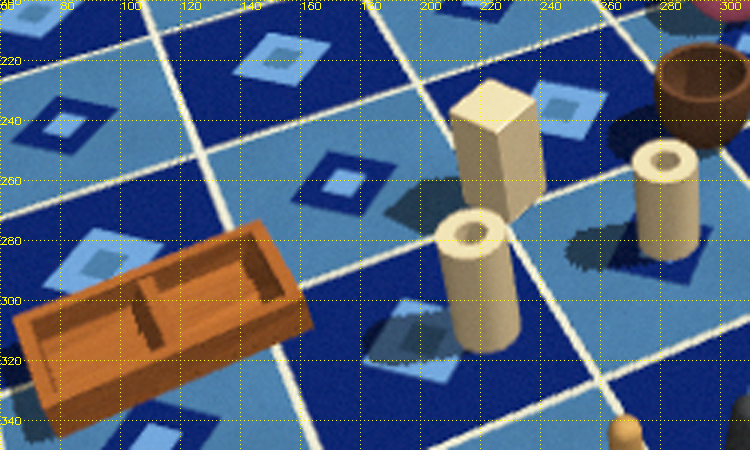

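View pics/s_right.png

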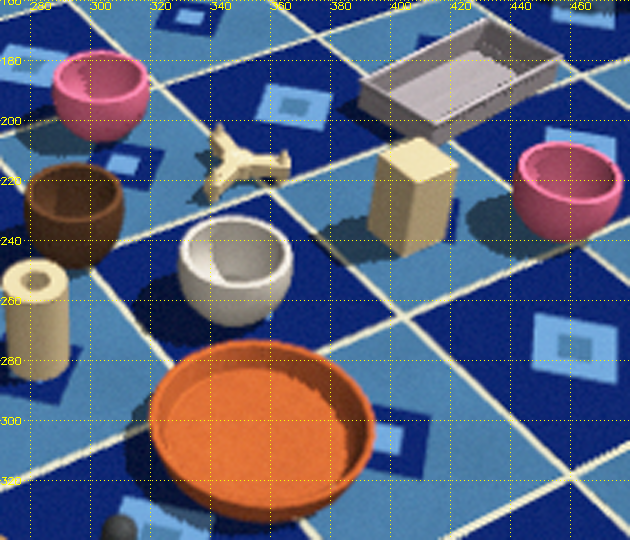

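View pics/d_a.png

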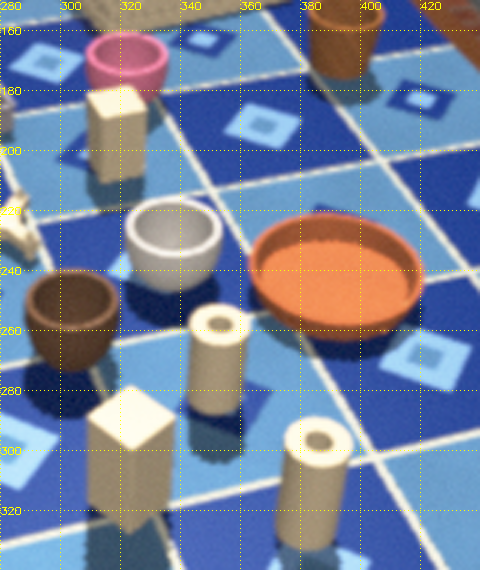

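View pics/d_tray.png

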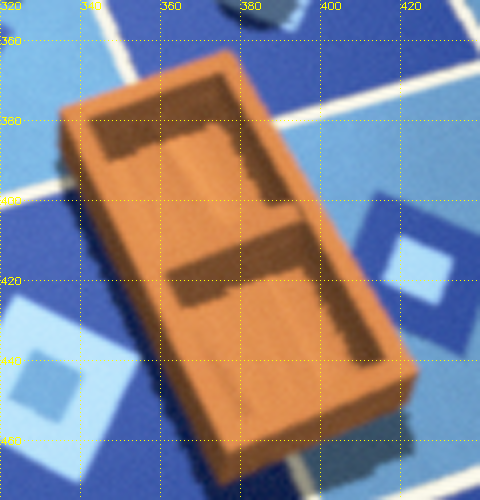

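View pics/d_pan.png

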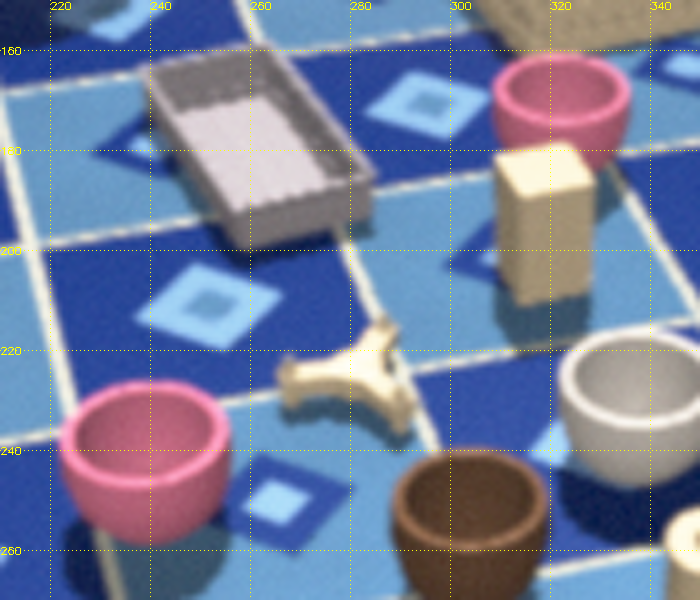

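```bash
cat > m.py <<'E'
from h import *
S=cam('scene');D=cam('side');np.set_printoptions(precision=4,suppress=True)
def quad(n,a,z):
    for l,C,q in(('scene',S,a[0]),('side',D,a[1])):
        P=np.array([onz(C,u,z)[:2] for u in q]);e=np.roll(P,-1,0)-P
        print(n,l,'z',z,'c',P.mean(0),'len',np.linalg.norm(e,axis=1),'ang',np.degrees(np.arctan2(e[:,1],e[:,0])))
A=[[(224,226.7),(238.7,232.7),(225.3,244),(210,236)],[(324,278.7),(338.7,288.7),(322.7,299.3),(309.3,289.3)]]
B=[[(409.3,205.7),(422.3,215),(406.7,220.7),(395.7,212.3)],[(309.4,181.6),(322.6,178.6),(328.8,186.2),(316,189.4)]]
for n,q in(('A',A),('B',B)):
    print(n,'tri',tri(S,np.mean(q[0],0),D,np.mean(q[1],0)))
    for z in(.064,.076):quad(n,q,z)
for n,a,b in(('R1',(217.7,277.7),(386,297)),('R2',(281.7,253.7),(353,258.3)),('saucer',(357.3,300),(392.3,239.3)),('stiltc',(350,214),(279.6,224))):
    print(n,tri(S,a,D,b))
    for z in(.018,.022,.064,.076):print('  ',z,onz(S,a,z)[:2],onz(D,b,z)[:2])
quad('tray',[[(64.3,306),(146.7,274),(161,300),(76.7,336)],[(335.5,377.5),(378,363),(424,442),(376.5,463)]],.026)
quad('pan',[[(390,187.3),(432.7,166),(457.3,179),(415.3,201.3)],[(239.2,164),(262.4,158.4),(285,185.2),(258,196.4)]],.026)
print('stilt tips',[onz(S,u,.024)[:2] for u in((342.7,201.7),(366.7,212.7),(339.3,226))],[onz(D,u,.024)[:2] for u in ((267.6,223),(287,215),(290.6,230))])
for n,a,b,z in(('white',(348.7,244),(337,223),.044),('brown',(294.5,224),(304.5,250),.05),('pinkL',(303,187),(239,237),.04),('pinkR',(459,217),(322,167),.04)):print(n,onz(S,a,z)[:2],onz(D,b,z)[:2])
E
python3 m.py
```

```text
A tri (array([ 0.4879, -0.1388,  0.0745]), np.float64(0.0012051476169739161))
A scene z 0.064 c [ 0.4744 -0.1344] len [0.0343 0.0378 0.0381 0.0349] ang [  29.6124  -61.7661 -155.2233  112.0578]
A side z 0.064 c [ 0.4914 -0.1297] len [0.0361 0.0387 0.0336 0.0378] ang [ -61.235  -155.3957  117.4643   28.3188]
A scene z 0.076 c [ 0.4888 -0.1387] len [0.0335 0.0369 0.0373 0.0341] ang [  29.6124  -61.7661 -155.2233  112.0578]
A side z 0.076 c [ 0.4876 -0.1407] len [0.0353 0.0379 0.0329 0.0371] ang [ -61.235  -155.3957  117.4643   28.3188]
B tri (array([0.5867, 0.2   , 0.0638]), np.float64(0.00019080298718733915))
B scene z 0.064 c [0.5866 0.2001] len [0.0365 0.038  0.0316 0.0376] ang [   3.7605  -90.7793 -176.9081   96.6567]
B side z 0.064 c [0.5866 0.1997] len [0.0344 0.0358 0.0332 0.0366] ang [   6.703   -83.831  -171.9892   98.2092]
B scene z 0.076 c [0.5985 0.1882] len [0.0357 0.0371 0.0309 0.0367] ang [   3.7605  -90.7793 -176.9081   96.6567]
B side z 0.076 c [0.5809 0.1819] len [0.0337 0.0351 0.0325 0.0358] ang [   6.703   -83.831  -171.9892   98.2092]
R1 (array([ 0.5848, -0.1887,  
[... 1052 characters left out ...]
617    3.8809  -85.5204 -173.4126]
tray side z 0.026 c [ 0.5043 -0.3523] len [0.0751 0.1407 0.0757 0.1424] ang [   4.0029  -85.8218 -174.7562   93.937 ]
pan scene z 0.026 c [0.4752 0.344 ] len [0.1495 0.073  0.1459 0.0716] ang [  99.4363    8.8368  -81.1413 -168.3187]
pan side z 0.026 c [0.473  0.3359] len [0.0664 0.1478 0.0801 0.1638] ang [  10.7392  -79.7624 -158.1334   95.99  ]
stilt tips [array([0.445 , 0.1425]), array([0.5027, 0.1646]), array([0.5126, 0.0907])] [array([0.4465, 0.1376]), array([0.4956, 0.1545]), array([0.4894, 0.0987])]
white [0.5874 0.0624] [0.5867 0.0695]
brown [0.4927 0.0001] [ 0.4921 -0.0031]
pinkL [0.3749 0.0841] [0.3751 0.0868]
pinkR [0.6223 0.3056] [0.6292 0.3097]
```

```bash
cat > p.py <<'E'
import sys
from h import *
# usage: p.py x y z psi_deg  -> total shift in tool axes at present, and total spin, in move units; xy rows first, spin after
s=ctrl.observe();R=np.array(s['orientation']);p=np.array(s['eef_pos'])
x,y,z,psi=map(float,sys.argv[1:5])
d=R.T@(np.array([x,y,z])-p)
cur=np.degrees(np.arctan2(R[1,1],R[0,1]));sp=(cur-psi+90)%180-90
print('t',round(s['time'],2),'tcp',p.round(4),'psi',cur.round(2),'gap',round(s['finger_gap'],4),'F',np.array(s['contact_force']).round(1),'q',np.array(s['joint_pos']).round(2))
print('shift total',(d/.75).round(4),'min xy rows',np.ceil(np.linalg.norm(d[:2])/.05),'spin total',round(sp/180,4),'rows',np.ceil(abs(sp)/8.59))
E
python3 p.py .488 -.139 .30 28.5
```

```text
t 0.15 tcp [0.1943 0.541  0.404 ] psi 70.24 gap 0.085 F [ 0.1 -0.2 -0.8] q [ 1.1   0.28  1.51  0.    1.36 -0.12]
shift total [-0.6751 -0.7208  0.1396] min xy rows 15.0 spin total 0.2319 rows 5.0
```

Call:
{"api": "carry_out", "payload": {
  "rows": [1, -0.0375, -0.04, 0, 0, 1, -0.0375, -0.04, 0, 0, 1, -0.0375, -0.04, 0, 0, 1, -0.0375, -0.04, 0, 0, 1, -0.0375, -0.04, 0, 0, 1, -0.0375, -0.04, 0, 0, 1, -0.0375, -0.04, 0, 0, 1, -0.0375, -0.04, 0, 0, 1, -0.0375, -0.04, 0, 0, 1, -0.0375, -0.04, 0, 0]
}}

```text
time: 1.15
eef_pos: [0.3578, 0.1622, 0.4047]
orientation: [[-0.941, 0.338, 0.0], [0.338, 0.941, 0.0], [-0.0, 0.0, -1.0]]
contact_force: [1.1, 0.0, 0.9]
finger_gap: 0.0854
```

Call:
{"api": "carry_out", "payload": {
  "rows": [1, -0.0375, -0.04, 0, 0, 1, -0.0375, -0.04, 0, 0, 1, -0.0375, -0.04, 0, 0, 1, -0.0375, -0.04, 0, 0, 1, -0.0375, -0.04, 0, 0, 1, -0.0375, -0.04, 0, 0, 1, -0.0375, -0.04, 0, 0, 1, -0.0375, -0.04, 0, 0, 1, 0, 0, 0.05, 0.0464, 1, 0, 0, 0.05, 0.0464]
}}

```text
time: 2.15
eef_pos: [0.4891, -0.1398, 0.3293]
orientation: [[-0.799, 0.601, 0.003], [0.601, 0.799, -0.001], [-0.003, 0.001, -1.0]]
contact_force: [0.2, 0.6, -0.4]
finger_gap: 0.0857
```

Call:
{"api": "carry_out", "payload": {
  "rows": [1, 0, 0, 0.04, 0.0464, 1, 0, 0, 0, 0.0464, 1, 0, 0, 0, 0.0464, 1, 0, 0, 0, 0, 1, 0, 0, 0, 0, 1, 0, 0, 0, 0, 1, 0, 0, 0, 0, 1, 0, 0, 0, 0, 1, 0, 0, 0, 0, 1, 0, 0, 0, 0]
}}

```text
time: 3.15
eef_pos: [0.4883, -0.1381, 0.2998]
orientation: [[-0.477, 0.879, 0.0], [0.879, 0.477, -0.0], [-0.0, 0.0, -1.0]]
contact_force: [-1.2, 0.1, 0.0]
finger_gap: 0.0851
```

```bash
python3 p.py .488 -.139 .211 28.5
python3 - <<'E'
from h import *
s=ctrl.observe();im=viewer.grab_frame('wrist');cv2.imwrite('pics/w1.png',im[:,:,::-1])
C=cam('wrist',s)
print(proj(C,[[.488,-.139,.076],[.585,-.189,.076],[.571,-.067,.064]]))
E
```

```text
t 3.15 tcp [ 0.4883 -0.1381  0.2998] psi 28.5 gap 0.0851 F [-1.2  0.1  0. ] q [-0.41  0.26  1.81  0.    1.07 -0.91]
shift total [-0.0008 -0.0009  0.1184] min xy rows 1.0 spin total 0.0 rows 1.0
[[317.06121562 266.98584923]
 [412.72089236 398.19316993]
 [500.38134182 221.65105206]]
```

View pics/w1.png

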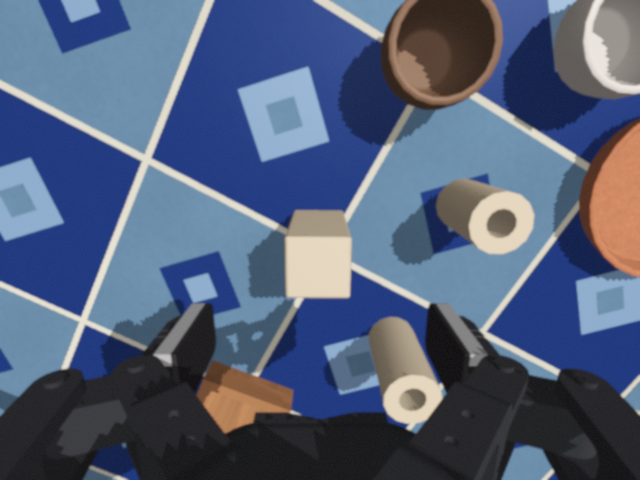

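The tall post's top is centred at (318,267), within a pixel of the prediction and square to the jaws. The other two posts also match where they were predicted. I'll grasp it now.

Call:
{"api": "carry_out", "payload": {
  "rows": [1, 0, 0, 0.04, 0, 1, 0, 0, 0.04, 0, 1, 0, 0, 0.038, 0, 1, 0, 0, 0, 0, -1, 0, 0, 0, 0, -1, 0, 0, 0, 0, -1, 0, 0, 0, 0, -1, 0, 0, 0, 0, -1, 0, 0, 0, 0, -1, 0, 0, 0, 0]
}}

```text
time: 4.2
eef_pos: [0.4888, -0.1384, 0.2127]
orientation: [[-0.477, 0.879, 0.003], [0.879, 0.477, -0.001], [-0.002, 0.002, -1.0]]
contact_force: [-1.3, 0.1, 6.6]
finger_gap: 0.0374
```

```bash
python3 p.py .507 -.3855 .33 4
```

```text
t 4.2 tcp [ 0.4888 -0.1384  0.2127] psi 28.49 gap 0.0374 F [-1.3  0.1  6.6] q [-0.41  0.36  1.92 -0.    0.85 -0.91]
shift total [-0.3015 -0.1355 -0.1559] min xy rows 5.0 spin total 0.1361 rows 3.0
```

Call:
{"api": "carry_out", "payload": {
  "rows": [-1, 0, 0, -0.04, 0, -1, 0, 0, -0.06, 0, -1, 0, 0, -0.056, 0, -1, -0.0503, -0.0226, 0, 0, -1, -0.0503, -0.0226, 0, 0, -1, -0.0503, -0.0226, 0, 0, -1, -0.0503, -0.0226, 0, 0, -1, -0.0503, -0.0226, 0, 0, -1, -0.0503, -0.0226, 0, 0, -1, 0, 0, 0, 0.0453]
}}

```text
time: 5.2
eef_pos: [0.5069, -0.391, 0.3277]
orientation: [[-0.341, 0.94, 0.001], [0.94, 0.341, -0.005], [-0.005, -0.0, -1.0]]
contact_force: [-0.6, 0.9, -1.7]
finger_gap: 0.0372
```

Call:
{"api": "carry_out", "payload": {
  "rows": [-1, 0, 0, 0, 0.0453, -1, 0, 0, 0, 0.0453, -1, 0, 0, 0, 0, -1, 0, 0, 0.04, 0, -1, 0, 0, 0.04, 0, -1, 0, 0, 0, 0, -1, 0, 0, 0, 0, -1, 0, 0, 0, 0, -1, 0, 0, 0, 0, -1, 0, 0, 0, 0]
}}

```text
time: 6.2
eef_pos: [0.5072, -0.3858, 0.2696]
orientation: [[-0.071, 0.998, 0.002], [0.998, 0.071, -0.002], [-0.002, 0.002, -1.0]]
contact_force: [0.7, -0.7, -2.5]
finger_gap: 0.0376
```

```bash
python3 p.py .5074 -.3854 .221 4
python3 - <<'E'
from h import *
s=ctrl.observe()
for n in('wrist','side'):
  im=viewer.grab_frame(n);cv2.imwrite(f'pics/{n}2.png',im[:,:,::-1])
E
```

```text
t 6.2 tcp [ 0.5072 -0.3858  0.2696] psi 4.04 gap 0.0376 F [ 0.7 -0.7 -2.5] q [-0.76  0.46  1.56  0.    1.11 -0.83]
shift total [0.0007 0.0002 0.0648] min xy rows 1.0 spin total 0.0002 rows 1.0
```

View pics/wrist2.png

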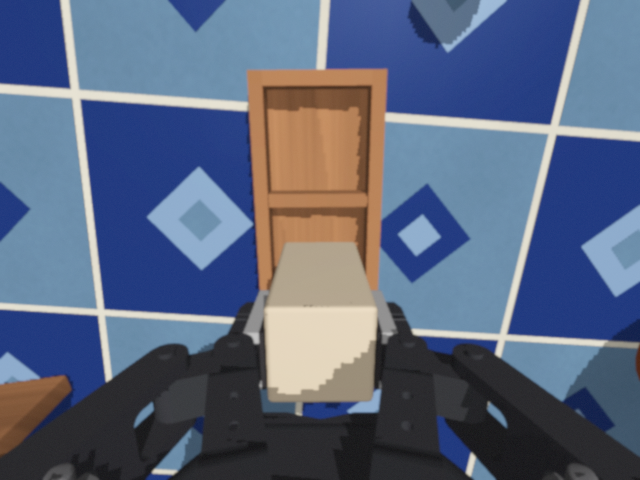

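View pics/side2.png

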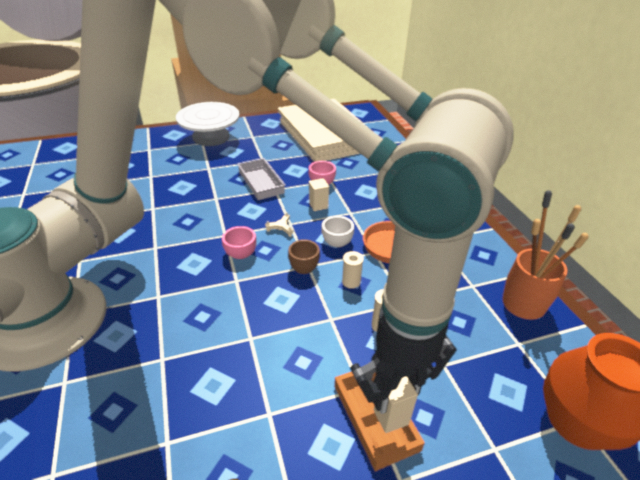

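The post hangs centred over the -y bay (post at x≈318, tray axis at ≈320) and square to it. I'll lower it and release.

Call:
{"api": "carry_out", "payload": {
  "rows": [-1, 0, 0, 0.025, 0, -1, 0, 0, 0.025, 0, -1, 0, 0, 0.014, 0, -1, 0, 0, 0, 0, -1, 0, 0, 0, 0, 0.5, 0, 0, 0, 0, 0.5, 0, 0, 0, 0, 0.5, 0, 0, 0, 0, 0.5, 0, 0, 0, 0, 0.5, 0, 0, 0, 0]
}}

```text
time: 7.3
eef_pos: [0.5069, -0.3856, 0.2203]
orientation: [[-0.07, 0.998, 0.0], [0.998, 0.07, -0.0], [-0.0, 0.0, -1.0]]
contact_force: [0.2, -0.2, 0.3]
finger_gap: 0.0641
```

Call:
{"api": "carry_out", "payload": {
  "rows": [0.5, 0, 0, -0.04, 0, 0.5, 0, 0, -0.05, 0, 1, 0, 0, -0.06, 0, 1, 0, 0, 0, 0, 1, 0, 0, 0, 0, 1, 0, 0, 0, 0, 1, 0, 0, 0, 0, 1, 0, 0, 0, 0, 1, 0, 0, 0, 0, 1, 0, 0, 0, 0]
}}

```text
time: 8.3
eef_pos: [0.5069, -0.3856, 0.3321]
orientation: [[-0.07, 0.998, -0.001], [0.998, 0.07, 0.001], [0.001, -0.001, -1.0]]
contact_force: [-0.0, 0.3, 0.0]
finger_gap: 0.0857
```

```bash
python3 p.py .5866 .1995 .3 7
python3 - <<'E'
from h import *
s=ctrl.observe()
for n in('wrist',):
  im=viewer.grab_frame(n);cv2.imwrite(f'pics/{n}3.png',im[:,:,::-1])
E
```

```text
t 8.3 tcp [ 0.5069 -0.3856  0.3321] psi 4.02 gap 0.0857 F [-0.   0.3  0. ] q [-0.76  0.41  1.48  0.    1.25 -0.83]
shift total [0.7707 0.1608 0.0433] min xy rows 12.0 spin total -0.0165 rows 1.0
```

View pics/wrist3.png

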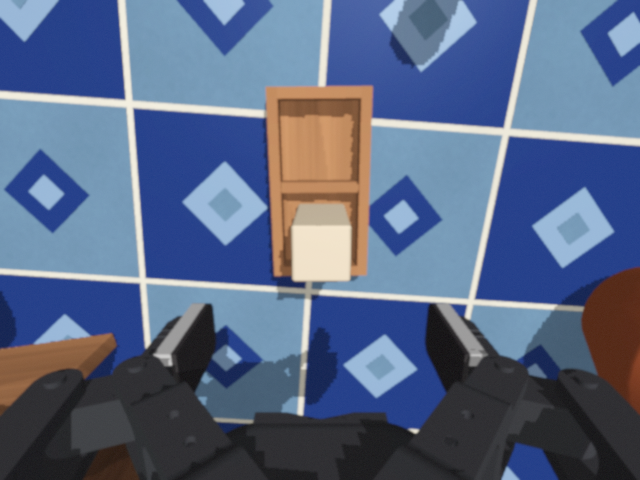

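The tall square post stands square in its bay, with its top at (321,250). Now the short square post.

Call:
{"api": "carry_out", "payload": {
  "rows": [1, 0.0482, 0.01, 0, 0, 1, 0.0482, 0.01, 0, 0, 1, 0.0482, 0.01, 0, 0, 1, 0.0482, 0.01, 0, 0, 1, 0.0482, 0.01, 0, 0, 1, 0.0482, 0.01, 0, 0, 1, 0.0482, 0.01, 0, 0, 1, 0.0482, 0.01, 0, 0, 1, 0.0482, 0.01, 0, 0, 1, 0.0482, 0.01, 0, 0]
}}

```text
time: 9.35
eef_pos: [0.5563, -0.0182, 0.3329]
orientation: [[-0.07, 0.998, 0.001], [0.998, 0.07, 0.0], [-0.0, 0.001, -1.0]]
contact_force: [0.9, 0.2, -0.9]
finger_gap: 0.0856
```

Call:
{"api": "carry_out", "payload": {
  "rows": [1, 0.0482, 0.01, 0, 0, 1, 0.0482, 0.01, 0, 0, 1, 0.0482, 0.01, 0, 0, 1, 0.0482, 0.01, 0, 0, 1, 0.0482, 0.01, 0, 0, 1, 0.0482, 0.01, 0, 0, 1, 0, 0, 0.043, -0.0165, 1, 0, 0, 0, 0, 1, 0, 0, 0, 0, 1, 0, 0, 0, 0]
}}

```text
time: 10.35
eef_pos: [0.5864, 0.1992, 0.3015]
orientation: [[-0.12, 0.993, 0.001], [0.993, 0.12, 0.0], [0.0, 0.001, -1.0]]
contact_force: [0.4, 0.1, -0.1]
finger_gap: 0.0851
```

```bash
python3 p.py .5866 .1995 .2 7
python3 - <<'E'
from h import *
s=ctrl.observe()
for n in('wrist',):
  im=viewer.grab_frame(n);cv2.imwrite(f'pics/{n}4.png',im[:,:,::-1])
C=cam('wrist',s)
print(proj(C,[[.5866,.1995,.064],[.48,.138,.02]]))
E
```

```text
t 10.35 tcp [0.5864 0.1992 0.3015] psi 6.9 gap 0.0851 F [ 0.4  0.1 -0.1] q [ 0.22  0.41  1.56 -0.    1.16  0.09]
shift total [4.000e-04 1.000e-04 1.354e-01] min xy rows 1.0 spin total -0.0006 rows 1.0
[[317.767044   258.28208865]
 [169.87457651 299.06617264]]
```

View pics/wrist4.png

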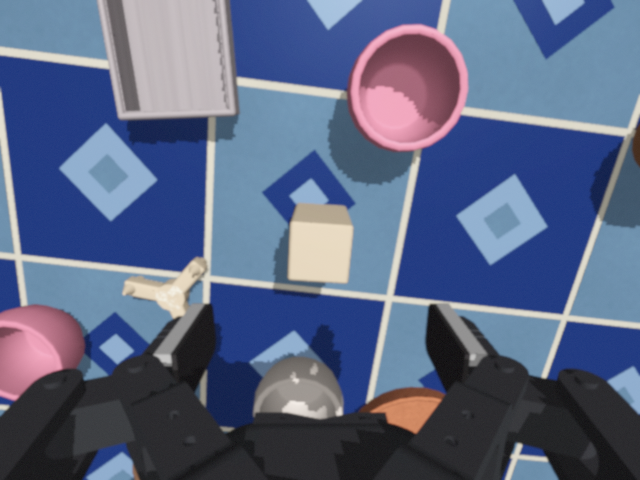

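The short post's top is at (320,252), about 3 mm from the prediction. I'll nudge and grasp.

Call:
{"api": "carry_out", "payload": {
  "rows": [1, 0.004, 0.001, 0.05, 0, 1, 0, 0, 0.05, 0, 1, 0, 0, 0.035, 0, 1, 0, 0, 0, 0, -1, 0, 0, 0, 0, -1, 0, 0, 0, 0, -1, 0, 0, 0, 0, -1, 0, 0, 0, 0, -1, 0, 0, 0, 0, -1, 0, 0, 0, 0]
}}

```text
time: 11.4
eef_pos: [0.5871, 0.203, 0.2015]
orientation: [[-0.122, 0.993, 0.004], [0.993, 0.122, 0.001], [0.0, 0.004, -1.0]]
contact_force: [-0.8, -0.8, 5.4]
finger_gap: 0.0377
```

Call:
{"api": "carry_out", "payload": {
  "rows": [-1, 0, 0, -0.04, 0, -1, 0, 0, -0.06, 0, -1, 0, 0, -0.06, 0, -1, 0, 0, 0, 0, -1, 0, 0, 0, 0, -1, 0, 0, 0, 0, -1, 0, 0, 0, 0, -1, 0, 0, 0, 0, -1, 0, 0, 0, 0, -1, 0, 0, 0, 0]
}}

```text
time: 12.4
eef_pos: [0.5864, 0.2029, 0.3186]
orientation: [[-0.122, 0.993, -0.001], [0.993, 0.122, -0.0], [-0.0, -0.001, -1.0]]
contact_force: [0.3, -0.1, -2.2]
finger_gap: 0.0374
```

```bash
python3 p.py .5026 -.3176 .26 4
```

```text
t 12.4 tcp [0.5864 0.2029 0.3186] psi 6.99 gap 0.0374 F [ 0.3 -0.1 -2.2] q [0.22 0.4  1.54 0.   1.21 0.1 ]
shift total [-0.6752 -0.1953  0.0783] min xy rows 11.0 spin total 0.0166 rows 1.0
```

Call:
{"api": "carry_out", "payload": {
  "rows": [-1, -0.045, -0.013, 0, 0, -1, -0.045, -0.013, 0, 0, -1, -0.045, -0.013, 0, 0, -1, -0.045, -0.013, 0, 0, -1, -0.045, -0.013, 0, 0, -1, -0.045, -0.013, 0, 0, -1, -0.045, -0.013, 0, 0, -1, -0.045, -0.013, 0, 0, -1, -0.045, -0.013, 0, 0, -1, -0.045, -0.013, 0, 0]
}}

```text
time: 13.4
eef_pos: [0.5303, -0.1454, 0.3192]
orientation: [[-0.122, 0.993, 0.0], [0.993, 0.122, -0.0], [-0.0, 0.0, -1.0]]
contact_force: [0.4, 0.4, -1.7]
finger_gap: 0.0376
```

Call:
{"api": "carry_out", "payload": {
  "rows": [-1, -0.045, -0.013, 0, 0, -1, -0.045, -0.013, 0, 0, -1, -0.045, -0.013, 0, 0, -1, -0.045, -0.013, 0, 0, -1, -0.045, -0.013, 0, 0, -1, 0, 0, 0, 0.0166, -1, 0, 0, 0.038, 0, -1, 0, 0, 0.04, 0, -1, 0, 0, 0, 0, -1, 0, 0, 0, 0]
}}

```text
time: 14.4
eef_pos: [0.5029, -0.3175, 0.2606]
orientation: [[-0.07, 0.998, -0.001], [0.998, 0.07, 0.001], [0.001, -0.001, -1.0]]
contact_force: [0.8, -0.5, -0.9]
finger_gap: 0.0376
```

```bash
python3 p.py .5026 -.3176 .21 4
python3 - <<'E'
from h import *
s=ctrl.observe()
for n in('wrist',):
  im=viewer.grab_frame(n);cv2.imwrite(f'pics/{n}5.png',im[:,:,::-1])
E
```

```text
t 14.4 tcp [ 0.5029 -0.3175  0.2606] psi 4.01 gap 0.0376 F [ 0.8 -0.5 -0.9] q [-0.68  0.42  1.67  0.    1.05 -0.75]
shift total [-0.0002 -0.0004  0.0674] min xy rows 1.0 spin total 0.0 rows 1.0
```

View pics/wrist5.png

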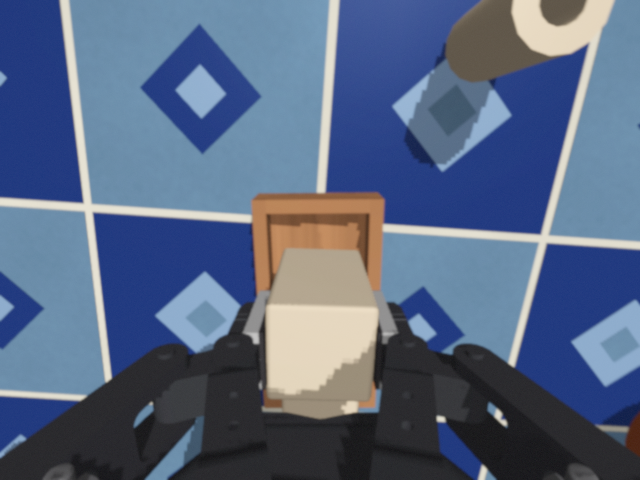

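The short post is lined up over the +y bay, with the tray walls even on both sides of it (x 253–383, post centre ≈320).

Call:
{"api": "carry_out", "payload": {
  "rows": [-1, 0, 0, 0.027, 0, -1, 0, 0, 0.025, 0, -1, 0, 0, 0.0145, 0, -1, 0, 0, 0, 0, -1, 0, 0, 0, 0, 0.5, 0, 0, 0, 0, 0.5, 0, 0, 0, 0, 0.5, 0, 0, 0, 0, 0.5, 0, 0, 0, 0, 0.5, 0, 0, 0, 0]
}}

```text
time: 15.45
eef_pos: [0.5029, -0.3174, 0.2111]
orientation: [[-0.07, 0.998, 0.0], [0.998, 0.07, -0.0], [-0.0, 0.0, -1.0]]
contact_force: [0.9, -0.2, -0.3]
finger_gap: 0.0638
```

Call:
{"api": "carry_out", "payload": {
  "rows": [0.5, 0, 0, -0.04, 0, 0.5, 0, 0, -0.05, 0, 1, 0, 0, -0.06, 0, 1, 0, 0, 0, 0, 1, 0, 0, 0, 0, 1, 0, 0, 0, 0, 1, 0, 0, 0, 0, 1, 0, 0, 0, 0, 1, 0, 0, 0, 0, 1, 0, 0, 0, 0]
}}

```text
time: 16.45
eef_pos: [0.5028, -0.3174, 0.3227]
orientation: [[-0.07, 0.998, -0.001], [0.998, 0.07, 0.001], [0.001, -0.001, -1.0]]
contact_force: [-0.6, -0.8, 0.2]
finger_gap: 0.0854
```

```bash
python3 p.py .585 -.189 .3 60
python3 - <<'E'
from h import *
s=ctrl.observe()
for n in('wrist',):
  im=viewer.grab_frame(n);cv2.imwrite(f'pics/{n}6.png',im[:,:,::-1])
E
```

```text
t 16.45 tcp [ 0.5028 -0.3174  0.3227] psi 4.0 gap 0.0854 F [-0.6 -0.8  0.2] q [-0.68  0.36  1.59  0.    1.19 -0.75]
shift total [0.1631 0.1213 0.0304] min xy rows 4.0 spin total -0.3111 rows 7.0
```

View pics/wrist6.png

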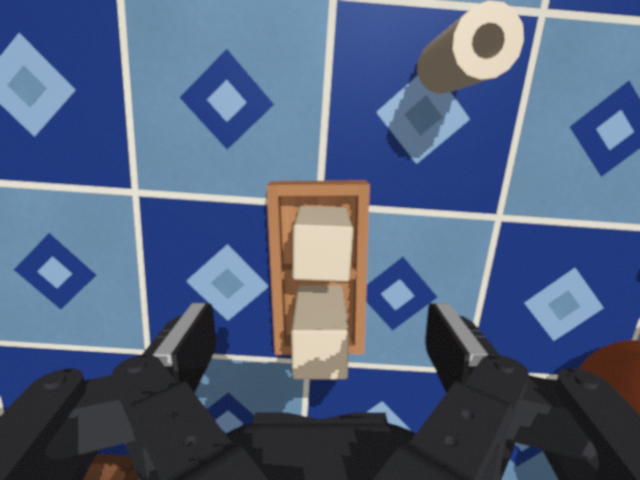

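Both square posts stand in their own bays, with tops at (322,252) and (321,345). The round posts come next. I can grip these at the present jaw angle.

Call:
{"api": "carry_out", "payload": {
  "rows": [1, 0.0408, 0.0303, 0, 0, 1, 0.0408, 0.0303, 0, 0, 1, 0.0408, 0.0303, 0, 0, 1, 0.0408, 0.0303, 0, 0, 1, 0, 0, 0.03, 0, 1, 0, 0, 0, 0, 1, 0, 0, 0, 0, 1, 0, 0, 0, 0, 1, 0, 0, 0, 0, 1, 0, 0, 0, 0]
}}

```text
time: 17.5
eef_pos: [0.5849, -0.1897, 0.3015]
orientation: [[-0.069, 0.998, 0.001], [0.998, 0.069, -0.0], [-0.001, 0.001, -1.0]]
contact_force: [0.5, 0.1, 0.0]
finger_gap: 0.0852
```

```bash
python3 p.py .585 -.189 .212 4
python3 - <<'E'
from h import *
s=ctrl.observe()
for n in('wrist',):
  im=viewer.grab_frame(n);cv2.imwrite(f'pics/{n}7.png',im[:,:,::-1])
C=cam('wrist',s)
print(proj(C,[[.585,-.189,.076],[.571,-.067,.064]]))
E
```

```text
t 17.5 tcp [ 0.5849 -0.1897  0.3015] psi 3.94 gap 0.0852 F [0.5 0.1 0. ] q [-0.43  0.41  1.57  0.    1.16 -0.5 ]
shift total [1.000e-03 1.000e-04 1.194e-01] min xy rows 1.0 spin total -0.0003 rows 1.0
[[317.70191655 264.47768657]
 [306.31369622  30.29634125]]
```

View pics/wrist7.png

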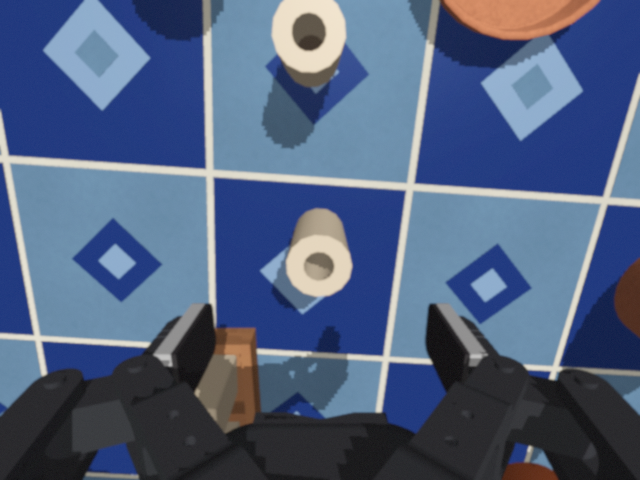

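The tall round post's top is at (319,265), on prediction.

Call:
{"api": "carry_out", "payload": {
  "rows": [1, 0, 0, 0.04, 0, 1, 0, 0, 0.04, 0, 1, 0, 0, 0.039, 0, 1, 0, 0, 0, 0, -1, 0, 0, 0, 0, -1, 0, 0, 0, 0, -1, 0, 0, 0, 0, -1, 0, 0, 0, 0, -1, 0, 0, 0, 0, -1, 0, 0, 0, 0]
}}

```text
time: 18.55
eef_pos: [0.5854, -0.1893, 0.2134]
orientation: [[-0.07, 0.998, 0.003], [0.998, 0.07, -0.001], [-0.002, 0.003, -1.0]]
contact_force: [-1.8, 0.0, 7.3]
finger_gap: 0.0368
```

Call:
{"api": "carry_out", "payload": {
  "rows": [-1, 0, 0, -0.04, 0, -1, 0, 0, -0.06, 0, -1, 0, 0, -0.06, 0, -1, 0, 0, 0, 0, -1, 0, 0, 0, 0, -1, 0, 0, 0, 0, -1, 0, 0, 0, 0, -1, 0, 0, 0, 0, -1, 0, 0, 0, 0, -1, 0, 0, 0, 0]
}}

```text
time: 19.55
eef_pos: [0.585, -0.189, 0.3309]
orientation: [[-0.07, 0.998, -0.001], [0.998, 0.07, 0.001], [0.001, -0.001, -1.0]]
contact_force: [0.8, -0.2, -2.2]
finger_gap: 0.0369
```

```bash
python3 - <<'E'
import numpy as np
a=np.radians(9.4);y=np.array([-np.sin(a),np.cos(a)])
print(np.array([.4745,.342])+.03*y,np.array([.4745,.342])-.03*y)
E
python3 p.py .4696 .3716 .33 9.4
```

```text
[0.46960022 0.37159716] [0.47939978 0.31240284]
t 19.55 tcp [ 0.585  -0.189   0.3309] psi 4.0 gap 0.0369 F [ 0.8 -0.2 -2.2] q [-0.43  0.38  1.53  0.    1.23 -0.5 ]
shift total [ 0.7564 -0.1013  0.0018] min xy rows 12.0 spin total -0.03 rows 1.0
```

Call:
{"api": "carry_out", "payload": {
  "rows": [-1, 0.0473, -0.0063, 0, 0, -1, 0.0473, -0.0063, 0, 0, -1, 0.0473, -0.0063, 0, 0, -1, 0.0473, -0.0063, 0, 0, -1, 0.0473, -0.0063, 0, 0, -1, 0.0473, -0.0063, 0, 0, -1, 0.0473, -0.0063, 0, 0, -1, 0.0473, -0.0063, 0, 0, -1, 0.0473, -0.0063, 0, 0, -1, 0.0473, -0.0063, 0, 0]
}}

```text
time: 20.55
eef_pos: [0.5126, 0.163, 0.3317]
orientation: [[-0.07, 0.998, 0.0], [0.998, 0.07, 0.0], [0.0, 0.0, -1.0]]
contact_force: [1.2, -0.5, -2.3]
finger_gap: 0.0366
```

Call:
{"api": "carry_out", "payload": {
  "rows": [-1, 0.0473, -0.0063, 0, 0, -1, 0.0473, -0.0063, 0, 0, -1, 0.0473, -0.0063, 0, 0, -1, 0.0473, -0.0063, 0, 0, -1, 0.0473, -0.0063, 0, 0, -1, 0.0473, -0.0063, 0, 0, -1, 0, 0, 0.03, -0.03, -1, 0, 0, 0.035, 0, -1, 0, 0, 0, 0, -1, 0, 0, 0, 0]
}}

```text
time: 21.55
eef_pos: [0.47, 0.3719, 0.2827]
orientation: [[-0.163, 0.987, -0.001], [0.987, 0.163, -0.0], [-0.0, -0.001, -1.0]]
contact_force: [-0.4, 0.4, -0.9]
finger_gap: 0.0367
```

```bash
python3 p.py .4696 .3716 .218 9.4
python3 - <<'E'
from h import *
s=ctrl.observe()
for n in('wrist','scene'):
  im=viewer.grab_frame(n);cv2.imwrite(f'pics/{n}8.png',im[:,:,::-1])
E
```

```text
t 21.55 tcp [0.47   0.3719 0.2827] psi 9.39 gap 0.0367 F [-0.4  0.4 -0.9] q [0.55 0.4  1.63 0.   1.11 0.39]
shift total [-0.0003 -0.0005  0.0863] min xy rows 1.0 spin total -0.0 rows 1.0
```

View pics/wrist8.png

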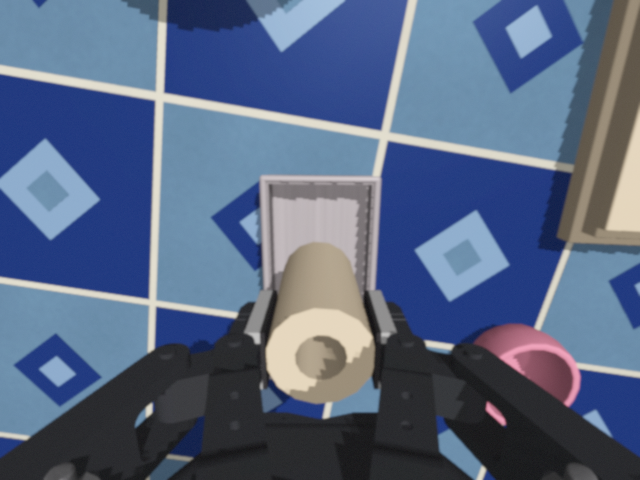

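View pics/scene8.png

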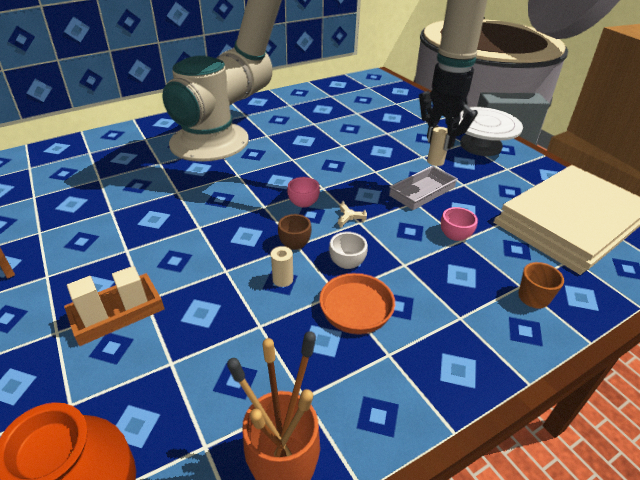

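The pan axis (x≈321) lines up with the post (319), and the scene view shows both square posts upright in the tray. I'll check the pan's centre along its length from its far rim at (321,178).

Run:
```python
from h import *
C=cam('wrist',ctrl.observe())
P=[onz(C,u,.026) for u in((261,177),(380,178))];print(P,np.linalg.norm(P[0]-P[1]))
m=(P[0]+P[1])/2;e=P[1]-P[0];e/=np.linalg.norm(e);f=np.array([e[1],-e[0],0]);print(np.degrees(np.arctan2(e[1],e[0])),m+.073*f,m-.073*f)
```

```text
[array([0.42837331, 0.41288285, 0.026     ]), array([0.50200864, 0.42435156, 0.026     ])] 0.07452310918003145
8.852693214371033 [0.47642528 0.34648683 0.026     ] [0.45395667 0.49074758 0.026     ]
```

Call:
{"api": "carry_out", "payload": {
  "rows": [-1, 0.005, 0.001, 0.03, 0, -1, 0, 0, 0.035, 0, -1, 0, 0, 0.022, 0, -1, 0, 0, 0, 0, -1, 0, 0, 0, 0, 0.5, 0, 0, 0, 0, 0.5, 0, 0, 0, 0, 0.5, 0, 0, 0, 0, 0.5, 0, 0, 0, 0, 0.5, 0, 0, 0, 0]
}}

```text
time: 22.65
eef_pos: [0.4701, 0.3758, 0.2179]
orientation: [[-0.163, 0.987, 0.0], [0.987, 0.163, 0.0], [0.0, 0.001, -1.0]]
contact_force: [-0.1, 0.2, -0.9]
finger_gap: 0.0637
```

Call:
{"api": "carry_out", "payload": {
  "rows": [0.5, 0, 0, -0.04, 0, 0.5, 0, 0, -0.05, 0, 1, 0, 0, -0.06, 0, 1, 0, 0, 0, 0, 1, 0, 0, 0, 0, 1, 0, 0, 0, 0, 1, 0, 0, 0, 0, 1, 0, 0, 0, 0, 1, 0, 0, 0, 0, 1, 0, 0, 0, 0]
}}

```text
time: 23.65
eef_pos: [0.4701, 0.3757, 0.3295]
orientation: [[-0.163, 0.987, -0.001], [0.987, 0.163, -0.0], [-0.0, -0.001, -1.0]]
contact_force: [0.1, -0.5, 0.3]
finger_gap: 0.0855
```

```bash
python3 p.py .571 -.0675 .3 9.4
python3 - <<'E'
from h import *
s=ctrl.observe()
for n in('wrist',):
  im=viewer.grab_frame(n);cv2.imwrite(f'pics/{n}9.png',im[:,:,::-1])
E
```

```text
t 23.65 tcp [0.4701 0.3757 0.3295] psi 9.4 gap 0.0855 F [ 0.1 -0.5  0.3] q [0.56 0.37 1.56 0.   1.21 0.39]
shift total [-0.605   0.0363  0.0395] min xy rows 10.0 spin total 0.0 rows 1.0
```

View pics/wrist9.png

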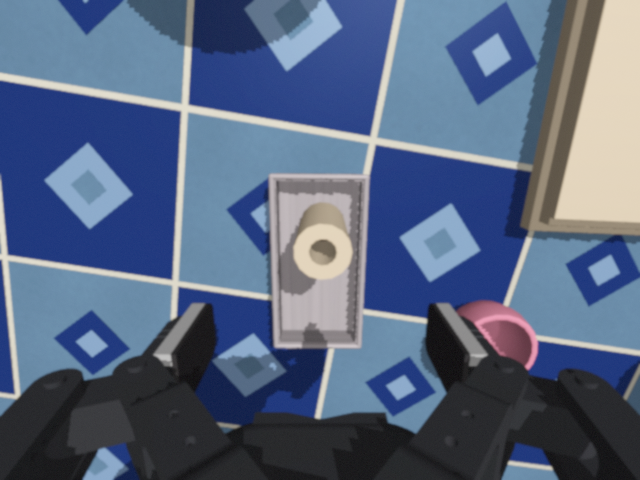

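The tall round post stands in the pan, top at (323,250). Now the short round post.

Call:
{"api": "carry_out", "payload": {
  "rows": [1, -0.0432, 0.0026, 0, 0, 1, -0.0432, 0.0026, 0, 0, 1, -0.0432, 0.0026, 0, 0, 1, -0.0432, 0.0026, 0, 0, 1, -0.0432, 0.0026, 0, 0, 1, -0.0432, 0.0026, 0, 0, 1, -0.0432, 0.0026, 0, 0, 1, -0.0432, 0.0026, 0, 0, 1, -0.0432, 0.0026, 0, 0, 1, -0.0432, 0.0026, 0, 0]
}}

```text
time: 24.7
eef_pos: [0.5424, 0.058, 0.3302]
orientation: [[-0.163, 0.987, 0.0], [0.987, 0.163, 0.0], [0.0, 0.0, -1.0]]
contact_force: [-0.1, 0.2, 0.3]
finger_gap: 0.0852
```

Call:
{"api": "carry_out", "payload": {
  "rows": [1, -0.0432, 0.0026, 0, 0, 1, -0.0432, 0.0026, 0, 0, 1, -0.0432, 0.0026, 0, 0, 1, -0.0432, 0.0026, 0, 0, 1, 0, 0, 0.0395, 0, 1, 0, 0, 0, 0, 1, 0, 0, 0, 0, 1, 0, 0, 0, 0, 1, 0, 0, 0, 0, 1, 0, 0, 0, 0]
}}

```text
time: 25.7
eef_pos: [0.5713, -0.0667, 0.3014]
orientation: [[-0.164, 0.986, 0.002], [0.986, 0.164, -0.0], [-0.001, 0.002, -1.0]]
contact_force: [-0.5, -0.2, -0.8]
finger_gap: 0.0853
```

```bash
python3 p.py .571 -.0675 .201 9.4
python3 - <<'E'
from h import *
s=ctrl.observe()
for n in('wrist',):
  im=viewer.grab_frame(n);cv2.imwrite(f'pics/{n}10.png',im[:,:,::-1])
C=cam('wrist',s)
print(proj(C,[[.571,-.0675,.064],[.48,.138,.02]]))
E
```

```text
t 25.7 tcp [ 0.5713 -0.0667  0.3014] psi 9.46 gap 0.0853 F [-0.5 -0.2 -0.8] q [-0.24  0.35  1.66  0.    1.12 -0.4 ]
shift total [-0.0009 -0.0007  0.1339] min xy rows 1.0 spin total 0.0003 rows 1.0
[[ 316.70523797  259.69143364]
 [ 214.99058883 -137.57162884]]
```

View pics/wrist10.png

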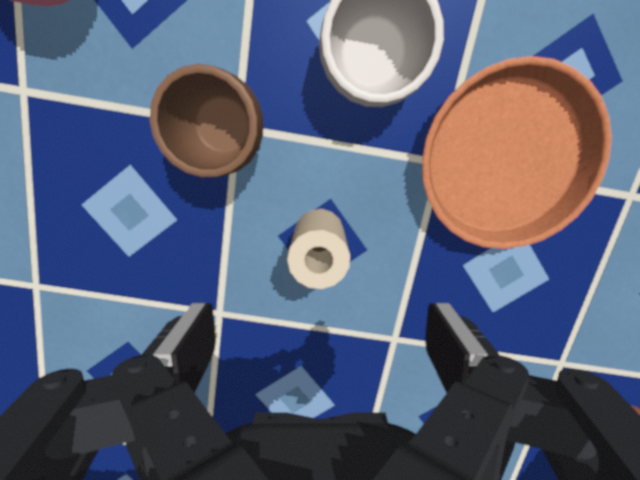

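The short round post's top is at (319,259), centred between the jaws and clear of both pots.

Call:
{"api": "carry_out", "payload": {
  "rows": [1, 0, 0, 0.05, 0, 1, 0, 0, 0.05, 0, 1, 0, 0, 0.034, 0, 1, 0, 0, 0, 0, -1, 0, 0, 0, 0, -1, 0, 0, 0, 0, -1, 0, 0, 0, 0, -1, 0, 0, 0, 0, -1, 0, 0, 0, 0, -1, 0, 0, 0, 0]
}}

```text
time: 26.75
eef_pos: [0.5717, -0.0674, 0.2019]
orientation: [[-0.163, 0.987, 0.003], [0.987, 0.163, -0.001], [-0.001, 0.003, -1.0]]
contact_force: [-1.0, -0.0, 6.9]
finger_gap: 0.0369
```

Call:
{"api": "carry_out", "payload": {
  "rows": [-1, 0, 0, -0.04, 0, -1, 0, 0, -0.06, 0, -1, 0, 0, -0.06, 0, -1, 0, 0, 0, 0, -1, 0, 0, 0, 0, -1, 0, 0, 0, 0, -1, 0, 0, 0, 0, -1, 0, 0, 0, 0, -1, 0, 0, 0, 0, -1, 0, 0, 0, 0]
}}

```text
time: 27.75
eef_pos: [0.5711, -0.0673, 0.3193]
orientation: [[-0.163, 0.987, -0.001], [0.987, 0.163, 0.0], [0.001, -0.001, -1.0]]
contact_force: [-0.5, -0.5, -1.9]
finger_gap: 0.0367
```

```bash
python3 p.py .480 .317 .26 9.4
python3 - <<'E'
from h import *
im=cv2.imread('pics/wrist10.png');hsv=cv2.cvtColor(im,cv2.COLOR_BGR2HSV)
m=((hsv[...,0]<18)&(hsv[...,1]>70)&(hsv[...,2]>50)).astype('u1')
m[:,:415]=0;m[280:]=0
c=max(cv2.findContours(m,0,1)[0],key=cv2.contourArea);e=cv2.fitEllipse(c);print(e)
import types
s={'orientation':np.array([[-0.164,.986,.002],[.986,.164,0],[-.001,.002,-1]]),'eef_pos':np.array([.5713,-.0667,.3014])}
C=cam('wrist',s);print(onz(C,e[0],.022),onz(C,e[0],.012))
E
```

```text
t 27.75 tcp [ 0.5711 -0.0673  0.3193] psi 9.4 gap 0.0367 F [-0.5 -0.5 -1.9] q [-0.24  0.34  1.64  0.    1.17 -0.4 ]
shift total [ 0.5253 -0.036   0.0794] min xy rows 8.0 spin total 0.0 rows 1.0
((516.1040649414062, 152.3228302001953), (173.7596893310547, 203.37583923339844), 42.70172119140625)
[0.69380242 0.01518653 0.022     ] [0.69915215 0.01558986 0.012     ]
```

Call:
{"api": "carry_out", "payload": {
  "rows": [-1, 0.0438, -0.003, 0, 0, -1, 0.0438, -0.003, 0, 0, -1, 0.0438, -0.003, 0, 0, -1, 0.0438, -0.003, 0, 0, -1, 0.0438, -0.003, 0, 0, -1, 0.0438, -0.003, 0, 0, -1, 0.0438, -0.003, 0, 0, -1, 0.0438, -0.003, 0, 0, -1, 0.0438, -0.003, 0, 0, -1, 0.0438, -0.003, 0, 0]
}}

```text
time: 28.75
eef_pos: [0.4948, 0.2544, 0.3199]
orientation: [[-0.163, 0.987, 0.0], [0.987, 0.163, 0.0], [0.0, 0.0, -1.0]]
contact_force: [-0.0, 0.7, -2.3]
finger_gap: 0.0369
```

Call:
{"api": "carry_out", "payload": {
  "rows": [-1, 0.0438, -0.003, 0, 0, -1, 0.0438, -0.003, 0, 0, -1, 0, 0, 0, 0, -1, 0, 0, 0.04, 0, -1, 0, 0, 0.039, 0, -1, 0, 0, 0, 0, -1, 0, 0, 0, 0, -1, 0, 0, 0, 0, -1, 0, 0, 0, 0, -1, 0, 0, 0, 0]
}}

```text
time: 29.75
eef_pos: [0.4805, 0.3173, 0.262]
orientation: [[-0.163, 0.987, 0.002], [0.987, 0.163, 0.001], [0.001, 0.002, -1.0]]
contact_force: [0.3, 0.2, -1.0]
finger_gap: 0.0368
```

```bash
python3 p.py .480 .317 .206 9.4
python3 - <<'E'
from h import *
s=ctrl.observe()
for n in('wrist','scene'):
  im=viewer.grab_frame(n);cv2.imwrite(f'pics/{n}11.png',im[:,:,::-1])
E
```

```text
t 29.75 tcp [0.4805 0.3173 0.262 ] psi 9.39 gap 0.0368 F [ 0.3  0.2 -1. ] q [0.46 0.39 1.71 0.   1.03 0.3 ]
shift total [-0.0003 -0.0009  0.0747] min xy rows 1.0 spin total -0.0 rows 1.0
```

View pics/wrist11.png

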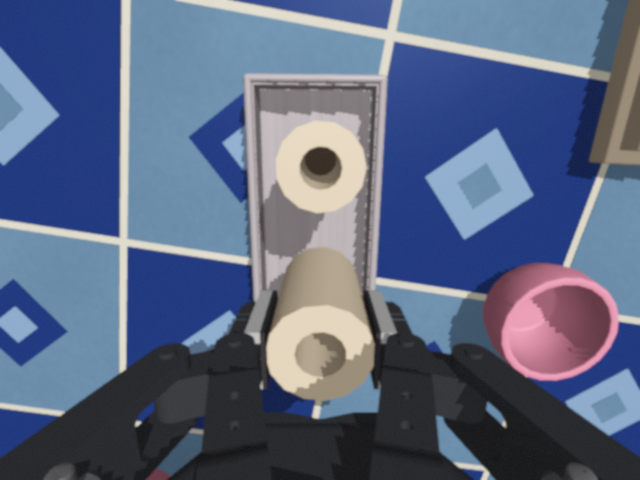

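The short round post is centred over the near half of the pan (319 against the pan axis at 317), and the tall one stands at (321,167).

Call:
{"api": "carry_out", "payload": {
  "rows": [-1, 0, 0, 0.03, 0, -1, 0, 0, 0.03, 0, -1, 0, 0, 0.015, 0, -1, 0, 0, 0, 0, -1, 0, 0, 0, 0, 0.5, 0, 0, 0, 0, 0.5, 0, 0, 0, 0, 0.5, 0, 0, 0, 0, 0.5, 0, 0, 0, 0, 0.5, 0, 0, 0, 0]
}}

```text
time: 30.85
eef_pos: [0.4801, 0.3173, 0.2046]
orientation: [[-0.163, 0.987, 0.0], [0.987, 0.163, 0.0], [0.0, 0.0, -1.0]]
contact_force: [-0.8, 0.2, 0.8]
finger_gap: 0.0641
```

Call:
{"api": "carry_out", "payload": {
  "rows": [0.5, 0, 0, -0.04, 0, 0.5, 0, 0, -0.05, 0, 1, 0, 0, -0.06, 0, 1, 0, 0, 0, 0, 1, 0, 0, 0, 0, 1, 0, 0, 0, 0, 1, 0, 0, 0, 0, 1, 0, 0, 0, 0, 1, 0, 0, 0, 0, 1, 0, 0, 0, 0]
}}

```text
time: 31.85
eef_pos: [0.4801, 0.3172, 0.3164]
orientation: [[-0.163, 0.987, -0.001], [0.987, 0.163, -0.0], [-0.0, -0.001, -1.0]]
contact_force: [-0.6, 0.6, 0.1]
finger_gap: 0.0857
```

```bash
python3 p.py .479 .138 .28 9.4
python3 - <<'E'
from h import *
s=ctrl.observe()
for n in('wrist',):
  im=viewer.grab_frame(n);cv2.imwrite(f'pics/{n}12.png',im[:,:,::-1])
E
```

```text
t 31.85 tcp [0.4801 0.3172 0.3164] psi 9.4 gap 0.0857 F [-0.6  0.6  0.1] q [0.46 0.34 1.64 0.   1.16 0.3 ]
shift total [-0.2355 -0.0404  0.0486] min xy rows 4.0 spin total 0.0 rows 1.0
```

View pics/wrist12.png

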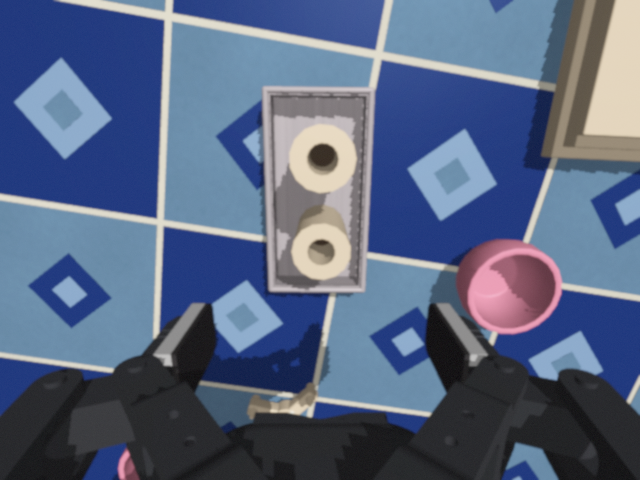

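Both round posts stand side by side in the pan, with tops at (323,157) and (321,251). Now to look at the stilt from above.

Call:
{"api": "carry_out", "payload": {
  "rows": [1, -0.047, -0.008, 0, 0, 1, -0.047, -0.008, 0, 0, 1, -0.047, -0.008, 0, 0, 1, -0.047, -0.008, 0, 0, 1, -0.047, -0.008, 0, 0, 1, 0, 0, 0.04, 0, 1, 0, 0, 0, 0, 1, 0, 0, 0, 0, 1, 0, 0, 0, 0, 1, 0, 0, 0, 0]
}}

```text
time: 32.9
eef_pos: [0.4797, 0.1392, 0.2879]
orientation: [[-0.165, 0.986, 0.002], [0.986, 0.165, 0.0], [0.0, 0.002, -1.0]]
contact_force: [-0.5, 0.9, -0.5]
finger_gap: 0.0853
```

```bash
python3 p.py .479 .138 .28 9.4
python3 - <<'E'
from h import *
s=ctrl.observe();np.savez('s13',o=s['orientation'],p=s['eef_pos'])
im=viewer.grab_frame('wrist');b=im[:,:,::-1].copy();cv2.imwrite('pics/w13.png',b)
C=cam('wrist',s);u=proj(C,[[.479,.138,.018]])[0];print(u)
x,y=int(u[0])-75,int(u[1])-60
c=cv2.resize(b[y:y+120,x:x+150],None,fx=5,fy=5,interpolation=cv2.INTER_CUBIC);print(x,y)
cv2.imwrite('pics/w13c.png',c)
E
```

```text
t 32.9 tcp [0.4797 0.1392 0.2879] psi 9.47 gap 0.0853 F [-0.5  0.9 -0.5] q [ 0.14  0.26  1.84  0.    1.04 -0.02]
shift total [-0.0014 -0.0012  0.0105] min xy rows 1.0 spin total 0.0004 rows 1.0
[316.19647638 244.71411188]
241 184
```

View pics/w13.png

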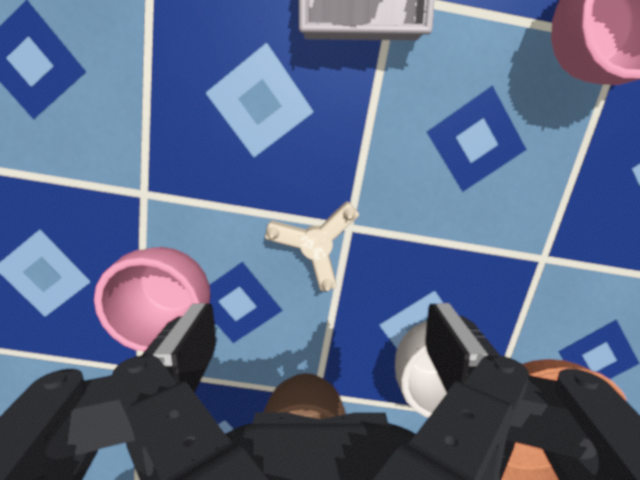

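View pics/w13c.png

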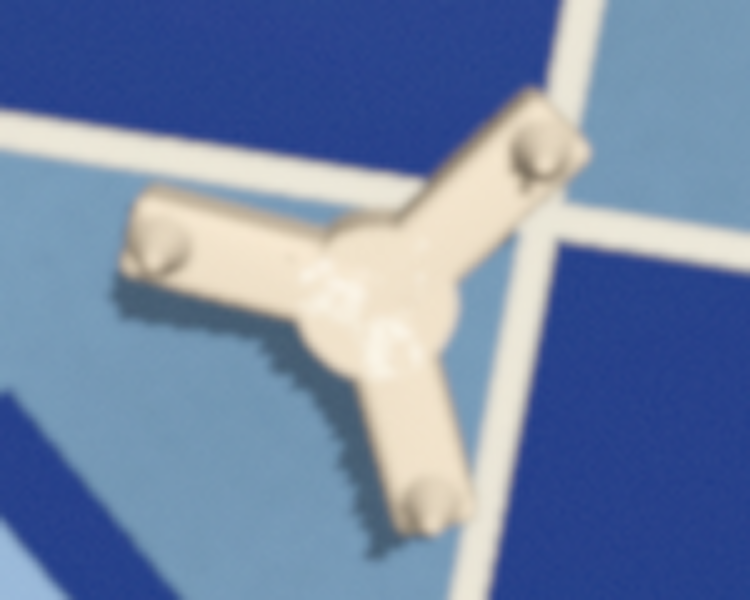

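The stilt is upright, centred at about (317,244), with bar ends at (269,230), (354,208) and (329,290). I'll take the bar pointing to (354,208), away from the pots.

Run:
```python
from h import *
np.set_printoptions(precision=4,suppress=True)
d=np.load('s13.npz');C=cam('wrist',{'orientation':d['o'],'eef_pos':d['p']})
w=lambda a:onz(C,(241+a[0]/5,184+a[1]/5),.018)[:2]
E=[w((142,232)),w((563,118)),w((440,532))];c=w((380,300))
print('c',c,'mean ends',np.mean(E,0))
for e in E:
    v=e-np.mean(E,0);print(e,np.linalg.norm(v),np.degrees(np.arctan2(v[1],v[0])))
```

```text
c [0.4795 0.1386] mean ends [0.4797 0.1388]
[0.4456 0.1429] 0.034276096002386076 173.06371953333402
[0.4997 0.168 ] 0.03539793994847123 55.60228453122291
[0.4937 0.1054] 0.03617778051272458 -67.18578417899816
```

```bash
python3 p.py .489 .1516 .20 -36.2
```

```text
t 32.95 tcp [0.4796 0.1391 0.2878] psi 9.47 gap 0.0851 F [-0.2 -1.  -0. ] q [ 0.14  0.26  1.84  0.    1.04 -0.02]
shift total [0.0143 0.0149 0.117 ] min xy rows 1.0 spin total 0.2537 rows 6.0
```

Call:
{"api": "carry_out", "payload": {
  "rows": [-0.34, 0.0143, 0.0149, 0, 0, -0.34, 0, 0, 0, 0.0423, -0.34, 0, 0, 0, 0.0423, -0.34, 0, 0, 0, 0.0423, -0.34, 0, 0, 0, 0.0423, -0.34, 0, 0, 0, 0.0423, -0.34, 0, 0, 0, 0.0423, -0.34, 0, 0, 0.05, 0, -0.34, 0, 0, 0.047, 0, -0.34, 0, 0, 0, 0]
}}

```text
time: 33.95
eef_pos: [0.4871, 0.1514, 0.2108]
orientation: [[0.591, 0.806, -0.008], [0.806, -0.591, -0.001], [-0.006, -0.006, -1.0]]
contact_force: [-0.9, 0.9, 0.8]
finger_gap: 0.0283
```

```bash
python3 p.py .489 .1516 .18 -36.2
python3 - <<'E'
from h import *
s=ctrl.observe()
a=viewer.grab_frame('wrist');b=viewer.grab_frame('side')
cv2.imwrite('pics/w14.png',cv2.resize(a[120:480,160:480],None,fx=1.6,fy=1.6)[:,:,::-1])
cv2.imwrite('pics/d14.png',cv2.resize(b[140:260,210:360],None,fx=5,fy=5,interpolation=2)[:,:,::-1])
E
```

```text
t 33.95 tcp [0.4871 0.1514 0.2108] psi -36.25 gap 0.0283 F [-0.9  0.9  0.8] q [0.16 0.37 1.91 0.   0.86 0.8 ]
shift total [0.0019 0.0021 0.0411] min xy rows 1.0 spin total -0.0003 rows 1.0
```

View pics/w14.png

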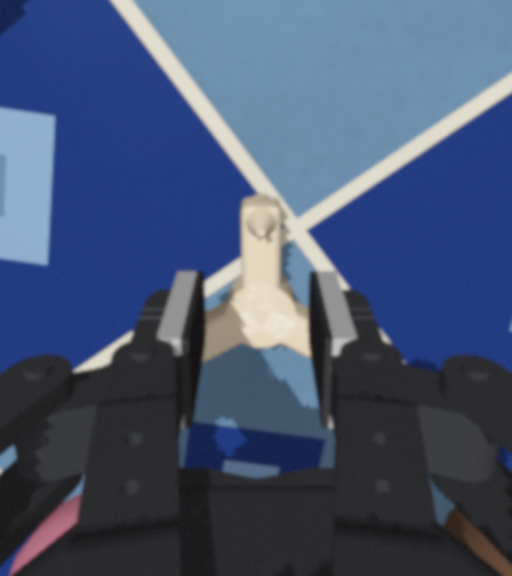

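View pics/d14.png

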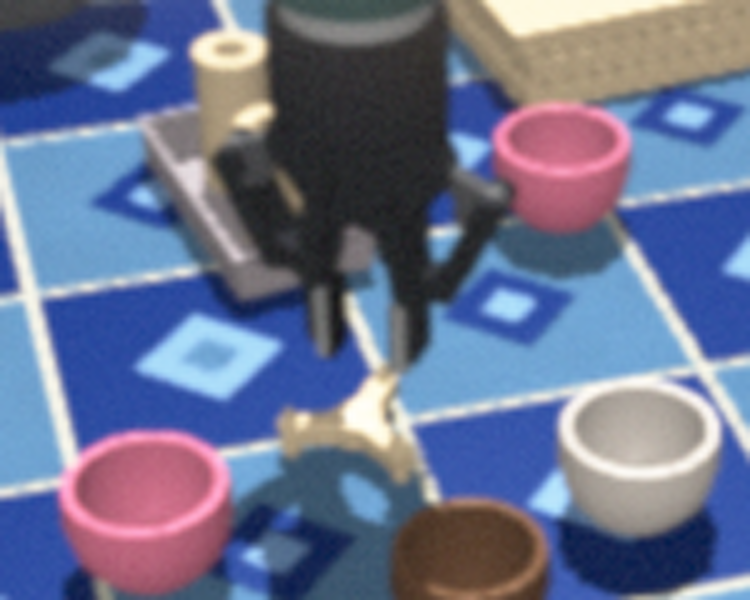

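Run:
```python
from h import *
D=cam('side');s=ctrl.observe();p=np.array(s['eef_pos']);R=np.array(s['orientation']);print(p,s['finger_gap'])
for t in(-.018,.018):
  for L in(.165,.173,.181): print(t,L,(p+R@[0,t,L]).round(3),proj(D,[p+R@[0,t,L]]).round(1))
```

```text
[0.48913342 0.15157502 0.21433095] 0.02830670898533699
-0.018 0.165 [0.475 0.162 0.049] [[276.8 205.6]]
-0.018 0.173 [0.475 0.162 0.041] [[276.9 208.4]]
-0.018 0.181 [0.475 0.162 0.033] [[277.1 211.3]]
0.018 0.165 [0.504 0.141 0.049] [[291.6 208.8]]
0.018 0.173 [0.504 0.141 0.041] [[291.7 211.7]]
0.018 0.181 [0.504 0.141 0.033] [[291.8 214.5]]
```

The jaws straddle the chosen bar evenly, and the tips read about 0.176 m ahead of the TCP. I'll go down to TCP z≈0.183 and close.

Call:
{"api": "carry_out", "payload": {
  "rows": [-0.34, 0, 0, 0.022, 0, -0.34, 0, 0, 0.0195, 0, -0.34, 0, 0, 0, 0, -0.34, 0, 0, 0, 0, -1, 0, 0, 0, 0, -1, 0, 0, 0, 0, -1, 0, 0, 0, 0, -1, 0, 0, 0, 0, -1, 0, 0, 0, 0, -1, 0, 0, 0, 0]
}}

```text
time: 35.05
eef_pos: [0.4893, 0.1511, 0.1847]
orientation: [[0.592, 0.806, 0.003], [0.806, -0.592, 0.001], [0.003, 0.002, -1.0]]
contact_force: [-0.1, 0.5, 5.5]
finger_gap: 0.0098
```

```bash
python3 p.py .489 .1516 .18 -36.2
```

```text
t 35.05 tcp [0.4893 0.1511 0.1847] psi -36.29 gap 0.0098 F [-0.1  0.5  5.5] q [0.16 0.41 1.94 0.   0.79 0.8 ]
shift total [ 0.0003 -0.0008  0.0063] min xy rows 1.0 spin total -0.0005 rows 1.0
```

Call:
{"api": "carry_out", "payload": {
  "rows": [-1, 0, 0, -0.03, 0, -1, 0, 0, -0.05, 0, -1, 0, 0, -0.05, 0, -1, 0, 0, 0, 0, -1, 0, 0, 0, 0, -1, 0, 0, 0, 0, -1, 0, 0, 0, 0, -1, 0, 0, 0, 0, -1, 0, 0, 0, 0, -1, 0, 0, 0, 0]
}}

```text
time: 36.05
eef_pos: [0.4885, 0.1508, 0.2801]
orientation: [[0.592, 0.806, -0.001], [0.806, -0.592, -0.0], [-0.001, -0.001, -1.0]]
contact_force: [0.1, 0.9, -0.4]
finger_gap: 0.01
```

```bash
python3 - <<'E'
from h import *
s=ctrl.observe()
a=viewer.grab_frame('wrist');b=viewer.grab_frame('side')
cv2.imwrite('pics/w15.png',a[:,:,::-1])
cv2.imwrite('pics/d15.png',cv2.resize(b[90:260,210:380],None,fx=3.5,fy=3.5,interpolation=2)[:,:,::-1])
E
python3 p.py .7034 .0249 .29 -36.2
```

```text
t 36.15 tcp [0.4885 0.1509 0.2804] psi -36.28 gap 0.0098 F [-0.4  0.8 -0.5] q [0.16 0.29 1.83 0.   1.03 0.8 ]
shift total [ 0.0341  0.3303 -0.013 ] min xy rows 5.0 spin total -0.0004 rows 1.0
```

View pics/w15.png

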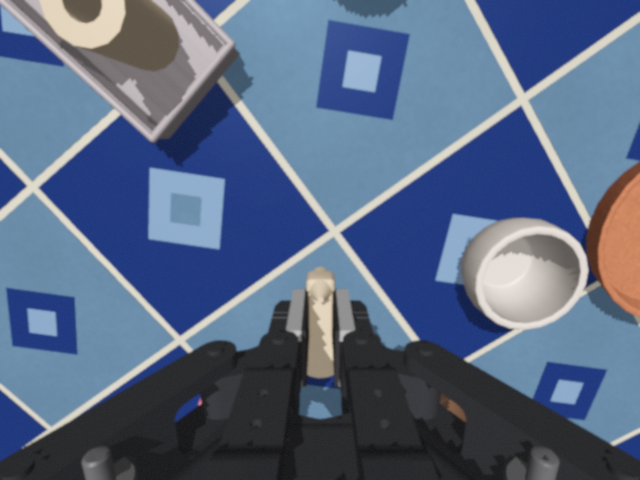

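View pics/d15.png

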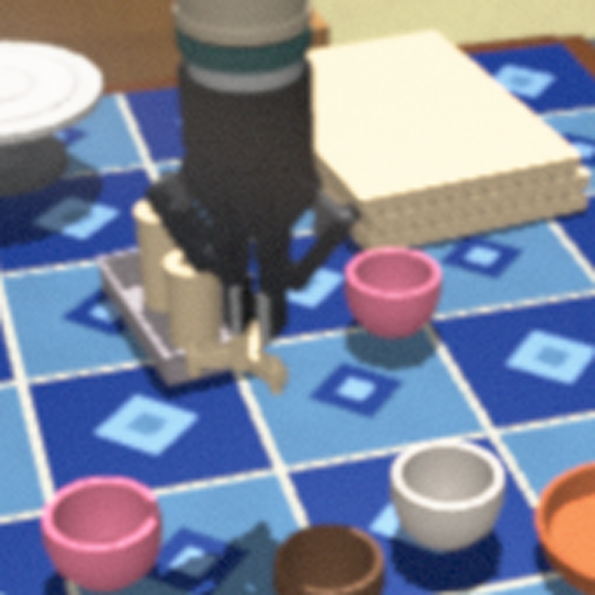

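The stilt is held by the bar at (320,320). I'll carry it over the saucer.

Call:
{"api": "carry_out", "payload": {
  "rows": [-1, 0.0043, 0.0413, 0, 0, -1, 0.0043, 0.0413, 0, 0, -1, 0.0043, 0.0413, 0, 0, -1, 0.0043, 0.0413, 0, 0, -1, 0.0043, 0.0413, 0, 0, -1, 0.0043, 0.0413, 0, 0, -1, 0.0043, 0.0413, 0, 0, -1, 0.0043, 0.0413, 0, 0, -1, 0, 0, 0.03, 0, -1, 0, 0, 0, 0]
}}

```text
time: 37.15
eef_pos: [0.703, 0.0243, 0.2546]
orientation: [[0.593, 0.805, -0.007], [0.805, -0.593, 0.001], [-0.003, -0.006, -1.0]]
contact_force: [-0.6, 0.1, -1.2]
finger_gap: 0.0093
```

```bash
python3 p.py .7034 .0255 .191 -36.2
python3 - <<'E'
from h import *
a=viewer.grab_frame('wrist');b=viewer.grab_frame('side');c=viewer.grab_frame('scene')
cv2.imwrite('pics/w16.png',a[:,:,::-1])
cv2.imwrite('pics/d16.png',np.hstack([cv2.resize(b[160:280,330:450],None,fx=3.3,fy=3.3,interpolation=2),cv2.resize(c[220:340,300:420],None,fx=3.3,fy=3.3,interpolation=2)])[:,:,::-1])
E
```

```text
t 37.15 tcp [0.703  0.0243 0.2546] psi -36.34 gap 0.0093 F [-0.6  0.1 -1.2] q [-0.06  0.57  1.41  0.    1.17  0.57]
shift total [0.0019 0.     0.0848] min xy rows 1.0 spin total -0.0008 rows 1.0
```

View pics/w16.png

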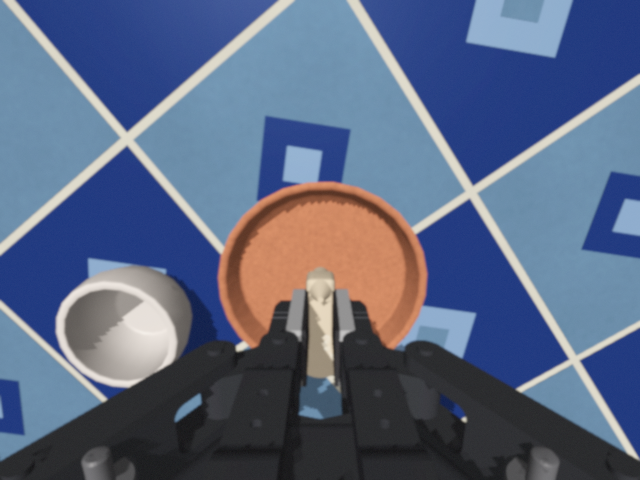

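View pics/d16.png

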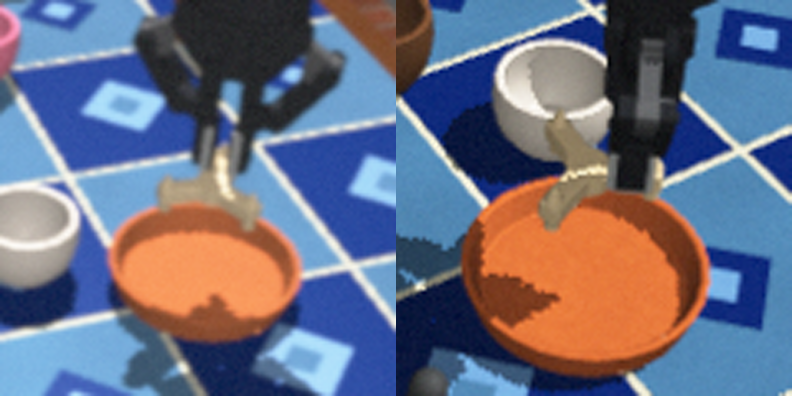

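```bash
python3 - <<'E'
from h import *
s=ctrl.observe();C=cam('wrist',s)
R=np.array(s['orientation']);p=np.array(s['eef_pos']);f=R[:,0]
P=onz(C,(323,183),.022);l=onz(C,(219,275),.022);r=onz(C,(427,275),.022)
print(p,'far-based centre',P-.064*f,'lr mid',(l+r)/2,np.linalg.norm(l-r))
E
python3 p.py .7034 .0255 .191 -36.2
```

```text
[0.70316096 0.02535404 0.25819298] far-based centre [0.69529176 0.01001799 0.02201709] lr mid [0.70005326 0.01634991 0.022     ] 0.12742517921549007
t 37.3 tcp [0.7032 0.0254 0.2582] psi -36.26 gap 0.0098 F [ 0.6 -0.1 -1.4] q [-0.06  0.56  1.41  0.    1.17  0.57]
shift total [0.0004 0.0002 0.0896] min xy rows 1.0 spin total -0.0003 rows 1.0
```

The saucer's centre comes to about (0.695, 0.011), so the stilt is centred to within 2–3 mm. I'll lower and release.

Call:
{"api": "carry_out", "payload": {
  "rows": [-1, 0, 0, 0.03, 0, -1, 0, 0, 0.03, 0, -1, 0, 0, 0.02, 0, -1, 0, 0, 0.0095, 0, -1, 0, 0, 0, 0, -1, 0, 0, 0, 0, -1, 0, 0, 0, 0, -1, 0, 0, 0, 0, -1, 0, 0, 0, 0, -1, 0, 0, 0, 0]
}}

```text
time: 38.3
eef_pos: [0.7036, 0.025, 0.1911]
orientation: [[0.592, 0.806, 0.0], [0.806, -0.592, 0.0], [0.0, 0.0, -1.0]]
contact_force: [0.2, 0.8, 1.8]
finger_gap: 0.0099
```

Call:
{"api": "carry_out", "payload": {
  "rows": [-0.4, 0, 0, 0, 0, -0.4, 0, 0, 0, 0, -0.4, 0, 0, 0, 0, -0.4, 0, 0, 0, 0, -0.4, 0, 0, 0, 0, -0.4, 0, 0, -0.02, 0, -0.4, 0, 0, -0.04, 0, -0.4, 0, 0, -0.06, 0, -0.4, 0, 0, -0.06, 0, -0.4, 0, 0, 0, 0]
}}

```text
time: 39.3
eef_pos: [0.7054, 0.025, 0.3356]
orientation: [[0.592, 0.806, 0.016], [0.806, -0.592, -0.001], [0.009, 0.014, -1.0]]
contact_force: [0.4, -0.6, 1.1]
finger_gap: 0.0255
```

Call:
{"api": "carry_out", "payload": {
  "rows": [0, -0.02, 0, -0.06, 0, 0, -0.05, 0, -0.03, 0, 0, -0.05, 0, 0, 0, 0, -0.05, 0, 0, 0, 0, -0.05, 0, 0, 0, 0, -0.05, 0, 0, 0, 0, 0, 0, 0, 0, 0, 0, 0, 0, 0, 0, 0, 0, 0, 0, 0, 0, 0, 0, 0]
}}

```text
time: 40.3
eef_pos: [0.5843, -0.1373, 0.3935]
orientation: [[0.591, 0.807, 0.001], [0.807, -0.591, 0.0], [0.001, 0.0, -1.0]]
contact_force: [-0.5, 0.5, 0.7]
finger_gap: 0.0424
```

Run:
```python
from h import *
s=ctrl.observe();print(s['time'],s['eef_pos'])
for n in('wrist','side','scene'):
  cv2.imwrite(f'pics/{n}17.png',viewer.grab_frame(n)[:,:,::-1])
a=cv2.imread('pics/side17.png');b=cv2.imread('pics/scene17.png')
cv2.imwrite('pics/z17.png',np.hstack([cv2.resize(a[190:290,340:440],None,fx=4,fy=4,interpolation=2),cv2.resize(b[255:355,305:405],None,fx=4,fy=4,interpolation=2)]))
```

```text
40.3 [ 0.58434609 -0.13732531  0.39353217]
```

View pics/z17.png

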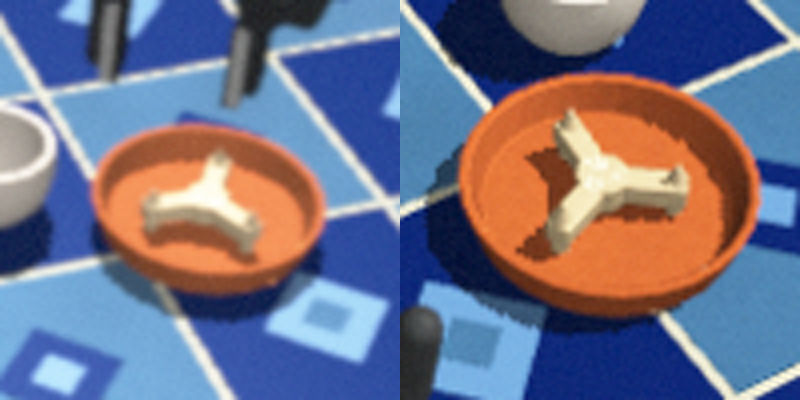

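View pics/scene17.png

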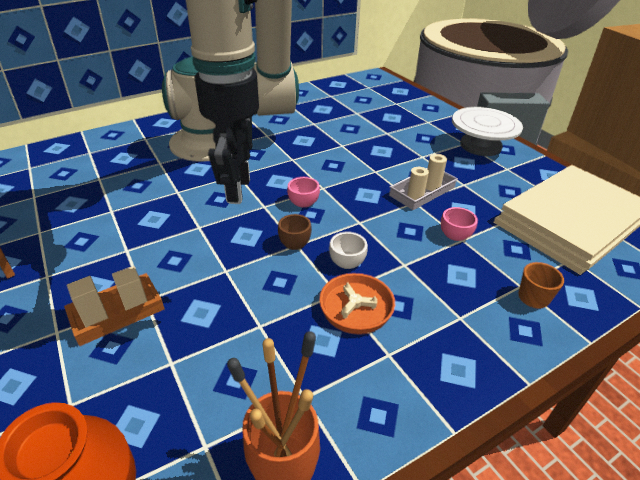

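View pics/side17.png

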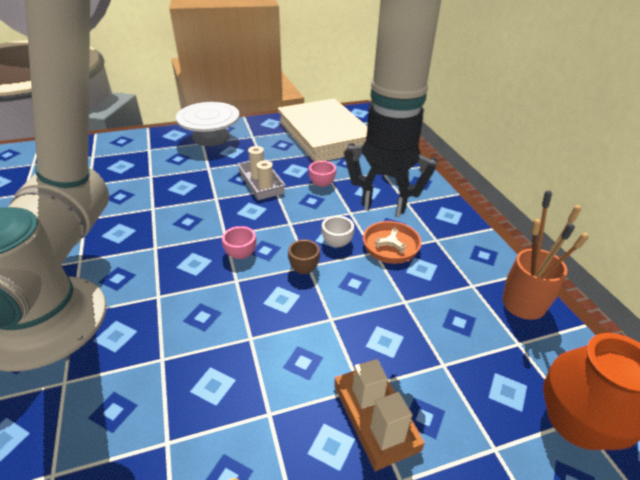

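Everything is in place. The square posts stand in the tray bays, and the round posts stand in the pan at (418,182) and (436,172) in the scene view. The stilt lies flat in the saucer at (358,300). The white and brown pots are at the same pixels as at the start, and the arm is clear.

```bash
python3 -c "
from workcell import ctrl
print(ctrl.close_job())"
```

```text
the job is handed in; nothing more can be done
None
```

I put all five pieces away in the order asked and handed the job in at about 40 s of the 120 s allowed; the hand-in reports no verdict.

- **Square posts:** one stands upright in each bay of the wooden tray, the tall one in the -y bay and the short one in the +y bay.
- **Round posts:** both stand upright next to each other in the steel pan.
- **Stilt:** it lies flat on its feet, near the middle of the saucer.
- **Pinch pots:** in the last pictures the white and brown pots look unmoved from the start.

The last scene and side views show all of this, with the gripper open and clear of everything. The readings at the end of each move showed no more than about 7 N on the wrist.

Some measurements disagreed slightly:
- **Positions:** estimates of the pan and saucer centres differed by about 5 mm between views, well inside the clearances.
- **Stilt grip:** the fingers read 9.8 mm on the stilt's 12 mm bar. The grip held, and the stilt was set down level.

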